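# Space the bars of the class xylophone

### The arm

A 7-joint arm with a two-finger parallel gripper is mounted at the origin on the work surface. World frame = base frame: x ahead of the robot, y to its left, z up, the work surface at z = 0. Lengths are in m, angles in rad, forces in N, time in s.
With the tool pointing down it reaches from about 0.375 to 0.925 m from the base axis. Payload 3.1 kg.
Tool frame: the origin (TCP) lies on the mounting face of the last link; the fingertips stand 173 mm ahead of it and the grasp point (between the pads) lies 155 mm ahead of it (robot.tips_ahead is the distance from the TCP to the fingertips, in m); z points along the fingers, y is the line along which they close (so a half turn about z gives the same grasp; the last joint's range is limited). The gripper opens to 85 mm and grips with 20 to 120 N. Pads are 22 mm wide; open, the fingers measure 114 mm over their backs; the gripper's body (76 mm by 85 mm) begins 54 mm behind the grasp point. The pads swing forward as they close: fully open they stand 13 mm farther back than shut.
Start: joints at [-1.319, 0.383, 0.044, 1.598, -0.018, 1.161, -0.05], TCP at [0.223, 0.611, 0.405] pointing down, gripper open.
Joint ranges: [-2.61, 2.61], [-0.41, 2.15], [-1.48, 1.57], [0, 2.5], [-1.57, 4.71], [0.05, 1.97], [-2.85, 2.85]. Speed limits (rad/s): [2.79, 2.79, 3.14, 3.14, 3.14, 3.14, 3.14].

### API

Orientations are given as a unit quaternion [x, y, z, w].
In Python, from cell import robot gives the robot as it stands.
- The arm moves only by the shell command python3 -m pendant 'ROWS'. ROWS is JSON, a list of rows, each a list of 3 entries, a list of its own where there are three numbers: the opening, from 0 (shut) to 1 (fully open), then the shift along the tool's x, y, z each as a share of 400 mm, from -1 to 1, then the turn about the tool's z as a share of 0.5 rad, from -1 to 1. A call has 1 to 5 rows; each row is the pose to reach, as a shift and turn from the pose commanded when the call began, along the tool's axes at that moment; what a row does not reach only later rows make up. A row lasts 1/12 s, in which the tool goes at most 41.7 mm and 7.16 degrees, less where a joint would pass 70% of its speed; a pose out of reach is approached as far as the arm can. A call with a number of a shift or a turn outside -1 to 1 is refused whole. A call with a gripper value outside its range is refused whole. The fingers move at their own pace and stop on an object; the grip force is fixed at half the most. Time passes only in rows, so rows that repeat a pose let the fingers close. It gives the time, the measured TCP pose, the force, the opening and the grip force at its end, in the units of the state.
- robot.get_obs(): the state, without advancing time (a new reading comes with each control period).
- robot.read_camera(name): name is "side" or "top"; returns the picture (384x512x3 uint8, red, green, blue); there is no depth.
- robot.calibration(name): a dict with "camera_matrix" (3x3 intrinsics, pixels), "position" and "orientation" of the camera in the world. Camera axes: x right, y up, looking along -z (the intrinsics and any distortion apply to the point x, -y, -z); pixel columns grow to the right and rows downward; lengths in m; the calibration is good to about 2 mm. A picture is of the moment at which its call begins. calibration takes no time and is no camera call.
- robot.job_done(): hands the job in; it is judged then, once.
The state is a dict: "t": time; "q": joint angles; "dq": joint speeds; "effort": joint torques, N m; "tcp_pos": TCP position; "tool_rot": TCP orientation; "force": force on the tool from outside, world axes, zero at the start; "torque": the same for the moment, N m; "grip_width": opening from 0.0 (shut) to 1.0 (fully open); "finger_force": force on a finger pad.
Only numpy, scipy, OpenCV 4.12 (cv2) and the standard library are available. Lean on these libraries where they do the work, as an engineer would, in place of code of your own. Each camera call takes 0.05 s, during which the arm holds its last target. There are 200 camera calls.

### The job

Space out the two loose bars of the class xylophone with the wooden spacer block that stands on the black tray. Starting from the bar that is screwed down, set the block on its long narrow edge across both rails against that bar and push the middle bar square up against it; then step the block on to the far side of the middle bar and bring the short bar up to it in the same way. Finish with both bars lying square across the rails with those equal gaps, lay the block down on its side on the tray, and leave the beaker, the jug and the beater where they are.

Things in the scene. Friction and masses are not known exactly. Their poses are not given: they have to be found in the camera images.
- frame: Xylophone frame, fixed: two wooden rails 310 mm long along its own x, each 14 mm wide, middles at y = -40 and +40 mm, rubber tops 36 mm above the table (friction about 0.6). Open between the rails down to the table, save 20 mm high crosspieces within 20 mm of the ends. Origin: centre of the frame at table height; z up. The row of bars runs from the screwed-down bar at its +x end towards -x.
- first_bar (a point): Centre of the top of the longest bar, which is screwed down on the rails and cannot move: 190 mm long along the frame's y, 36 mm wide along x, 14 mm thick, top 50 mm above the table, at x = +115 mm in the frame. With 24 mm gaps the middle bar's centre comes to x = +55 mm in the frame, the short bar's to x = -5 mm.
- bar_mid: The middle bar, loose, steel, about 650 g, takes some 4 N to slide along the rails and stays put under less: 165 mm long along its own y, 36 mm wide along x, 14 mm thick. Origin: centre of its underside. It lies flat across the rails next to the screwed-down bar, askew, too far from it: the gap is 37 mm or more.
- bar_short: The short bar, loose, steel, about 550 g: 140 mm long along its own y, 36 mm wide along x, 14 mm thick. Origin: centre of its underside. It lies flat across the rails beyond the middle bar, towards the frame's -x end, askew, its middle at least 50 mm clear of the middle bar. Pressed hard against the block, it would shove the block and the middle bar on.
- spacer: Spacer block, plain pale wood, about 90 g: 24 mm thick along its own x (the gap to set), 50 mm wide along y, 120 mm long along z. Origin: its centre. At the start it stands upright on a small end on the tray. In use its length lies along the bars, across both rails, with its 50 mm width upright, so that it stands 36 mm higher than the bars.
- tray: The black plastic tray, fixed to the table: 270 mm along its own x, 350 mm along y, floor 4 mm above the table, rim 14 mm high and 4 mm thick. Origin: centre of its underside. z up.
- beaker: White plastic beaker standing on the tray, 76 mm across, 85 mm high. Origin: centre of its underside. A bystander.
- jug: Grey plastic jug standing on the tray, 88 mm across, 115 mm high, with a handle that stands out about 35 mm to its own +y. Origin: centre of its underside. A bystander.
- beater: Xylophone beater lying on the table beyond the work: a thin wooden stick with a black head, 180 mm long along its own x, 28 mm high at the head. Origin: its middle at table height. A bystander.
Not all that is in view belongs to the job. Leave any turquoise or yellow look-alike of the bar_mid alone.

How it is judged:
By the outcome, as a careful person would: the job done as asked, in the order asked, and still so for the second after the job is handed in, with the robot touching nothing.
It also fails if it takes over 72 s, if anything falls off the work surface, if the arm or the gripper's body presses on something with over 40 N, if the wrist force passes 120 N, or if a joint passes its speed limit or range.

## Working session

There is one attempt and no reset: what is moved stays moved. The work goes in short steps, Python scripts to look and compute and a shell command to move; the robot and the scene stay as the last step left them, time stands still between calls to the robot, and variables do not carry over. Pictures are saved under pics/ and viewed, at most 10 in all, crops included, and the job is handed in when it is done.

```bash
mkdir -p pics; ls; python3 - <<'E'
from cell import robot
import cv2,numpy as np
for n in("top","side"):
    im=robot.read_camera(n); np.save(f"pics/{n}0.npy",im); cv2.imwrite(f"pics/{n}0.png",cv2.resize(im[:,:,::-1],(768,576),interpolation=cv2.INTER_CUBIC))
    print(robot.calibration(n))
print(robot.get_obs())
E
```

```text
pics
{'camera_matrix': array([[378.80615119,   0.        , 258.73549978],
       [  0.        , 378.80615119, 196.56453955],
       [  0.        ,   0.        ,   1.        ]]), 'position': array([0.31288156, 0.13951782, 1.18406716]), 'orientation': array([-0.07627549,  0.0781794 ,  0.71026001, -0.69541408])}
{'camera_matrix': array([[398.79878473,   0.        , 253.08667414],
       [  0.        , 398.79878473, 186.54645144],
       [  0.        ,   0.        ,   1.        ]]), 'position': array([ 0.45323893, -0.51611293,  0.86546797]), 'orientation': array([ 0.33570009, -0.02022059, -0.08176578,  0.93819557])}
{'t': 0.1, 'q': array([-1.3188105 ,  0.38375658,  0.04384051,  1.59944508, -0.01788439,
        1.16121919, -0.04985821]), 'dq': array([-0.00067555, -0.00064224,  0.00029612, -0.00408429, -0.00055818,
       -0.00162601, -0.00092107]), 'effort': array([ 2.73596539e-03, -4.34724355e+01,  1.02919322e+00, -2.50455201e+01,
        1.08750051e-02,  5.45616058e-03, -3.06578997e-06]), 'tcp_pos': array([0.22258303, 0.61021972, 0.40339715]), 'tool_rot': array([ 1.73941583e-01,  9.84755219e-01, -1.20973010e-03, -1.40878192e-04]), 'force': array([ 0.02875127, -1.08043288,  0.97545429]), 'torque': array([-0.03887962,  0.01638775,  0.00461309]), 'finger_force': 0.0, 'grip_width': 1.0007987178610733}
```

View pics/top0.png

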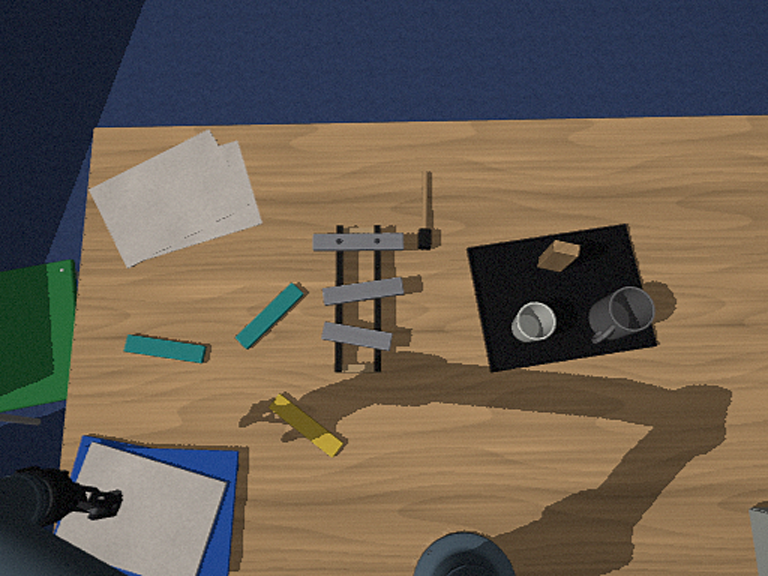

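View pics/side0.png

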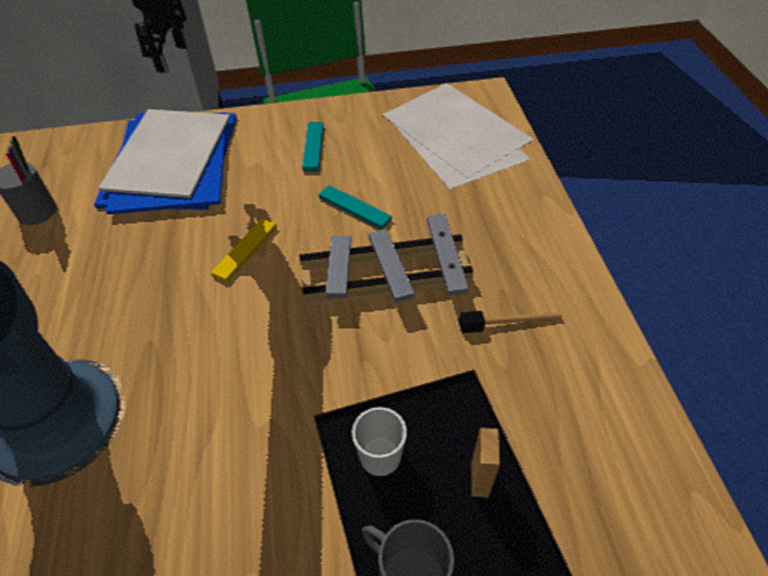

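The top view shows the frame at about (360,300) of the 768 px picture: screwed bar (358,242), middle bar (363,291), short bar (357,335). The spacer stands on the tray at (560,254), the beaker is at (534,322), the jug at (625,312) and the beater at (428,210). Candidates for the middle bar are grey (363,291), turquoise (270,316) and (166,348), and yellow (307,425). I choose the grey one on the rails. The spacer is the only upright wooden block on the tray.

```bash
cat > h.py <<'E'
from cell import robot
import cv2,numpy as np
from scipy.spatial.transform import Rotation as R
def cast(n,uv,z):
    c=robot.calibration(n);K=c["camera_matrix"];uv=np.atleast_2d(uv).astype(float)
    d=np.c_[(uv[:,0]-K[0,2])/K[0,0],-(uv[:,1]-K[1,2])/K[1,1],-np.ones(len(uv))]
    d=R.from_quat(c["orientation"]).apply(d);p=c["position"]
    return p+d*((z-p[2])/d[:,2])[:,None]
def proj(n,P):
    c=robot.calibration(n);K=c["camera_matrix"]
    q=R.from_quat(c["orientation"]).inv().apply(np.atleast_2d(P)-c["position"])
    return np.c_[K[0,0]*q[:,0]/-q[:,2]+K[0,2],-K[1,1]*q[:,1]/-q[:,2]+K[1,2]]
def bars(im,n,z=.05,amin=150):
    """grey-blue bar tops -> list (centre, long-axis angle deg, L, W)"""
    h=cv2.cvtColor(im,cv2.COLOR_RGB2HSV);f=im.astype(int)
    m=((f[:,:,2]-f[:,:,0]>3)&(f[:,:,2]-f[:,:,0]<45)&(f[:,:,2]>95)&(abs(f[:,:,0]-f[:,:,1])<14)).astype(np.uint8)
    m=cv2.morphologyEx(m,cv2.MORPH_OPEN,np.ones((3,3)))
    out=[]
    for c in cv2.findContours(m,cv2.RETR_EXTERNAL,cv2.CHAIN_APPROX_NONE)[0]:
        if cv2.contourArea(c)<amin: continue
        P=cast(n,c[:,0,:],z)[:,:2]
        if not(.4<P[:,0].mean()<.9 and -.1<P[:,1].mean()<.5): continue
        (cx,cy),(w,l),a=cv2.minAreaRect((P*1000).astype(np.float32))
        if w>l:w,l=l,w;a+=90
        a=(a+90)%180  # angle of long axis
        out.append((round(cx,1),round(cy,1),round(a,1),round(l,1),round(w,1),c[:,0].mean(0).round()))
    return sorted(out,key=lambda o:-o[0]),m
E
python3 - <<'E'
from h import *
for n in("top","side"):
    im=np.load(f"pics/{n}0.npy"); b,m=bars(im,n)
    for o in b: print(n,o)
im=np.load("pics/top0.npy");f=im.astype(int)
# tray: dark
m=((f.max(2)<45)).astype(np.uint8)
for c in cv2.findContours(m,cv2.RETR_EXTERNAL,cv2.CHAIN_APPROX_NONE)[0]:
    if cv2.contourArea(c)<300: continue
    P=cast("top",c[:,0],.014)*1000;r=cv2.minAreaRect(P[:,:2].astype(np.float32));print("dark",r,c[:,0].mean(0))
A=np.hstack([cv2.resize(np.load("pics/top0.npy")[140:190,340:405],None,fx=6,fy=6,interpolation=2),cv2.resize(np.load("pics/side0.npy")[275:340,300:345],None,fx=4.6154,fy=4.6154,interpolation=2)[:300]])
cv2.imwrite("pics/sp.png",A[:,:,::-1]);print(A.shape)
E
```

```text
side (682.3, 192.7, 89.6, 185.7, 33.8, array([298., 169.]))
side (576.5, 184.1, 96.8, 161.4, 35.0, array([260., 175.]))
side (484.4, 198.4, 79.5, 132.7, 33.4, array([225., 177.]))
dark ((46.38188171386719, -13.065120697021484), (102.90638732910156, 42.49779510498047), 88.78204345703125) [311.77272727 377.        ]
dark ((140.2318878173828, 771.3082885742188), (305.4294738769531, 167.41336059570312), 69.45704650878906) [ 40.33746898 348.67741935]
dark ((564.2579345703125, -227.9949951171875), (269.0566711425781, 351.5612487792969), 7.739258289337158) [378.34623656 201.79139785]
(300, 598, 3)
```

View pics/sp.png

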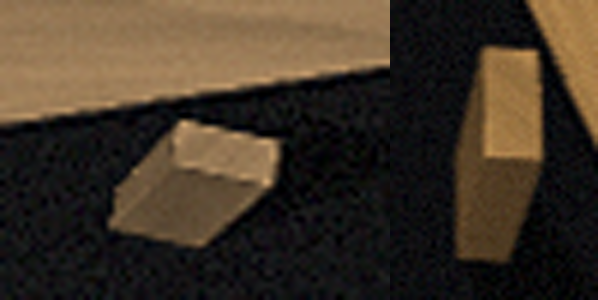

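The crop confirms the spacer. Its light top face is at crop (182,118)-(275,187) in the top view and (482,48)-(541,157) in the side view.

```bash
python3 - <<'E'
from h import *
t=np.array([(182,118),(282,140),(275,187),(172,167)])/6+[340,140]
s=np.array([(92,48),(150,50),(151,157),(95,158)])/4.6154+[300,275]
for n,c in(("top",t),("side",s)):
    P=cast(n,c-.5,.124)*1000;print(n,P[:,:2].round(),P.mean(0)[:2].round(1),cv2.minAreaRect(P[:,:2].astype(np.float32)))
im=np.load("pics/top0.npy")
for u,v in((225,161),(258,161),(245,195),(235,221),(215,221)):print(im[v,u],end=' ')
# rails : dark
for n in("top","side"):
    f=np.load(f"pics/{n}0.npy").astype(int);m=(f.max(2)<50).astype(np.uint8)
    for c in cv2.findContours(m,cv2.RETR_EXTERNAL,cv2.CHAIN_APPROX_NONE)[0]:
        if cv2.contourArea(c)<25: continue
        P=cast(n,c[:,0],.036)*1000
        if P[:,0].mean()<400 or not 50<P[:,1].mean()<350: continue
        print(n,cv2.minAreaRect(P[:,:2].astype(np.float32)),c[:,0].mean(0).round())
E
```

```text
top [[ 654. -194.]
 [ 642. -242.]
 [ 618. -236.]
 [ 629. -187.]] [ 635.8 -214.6] ((635.9374389648438, -214.37930297851562), (50.374168395996094, 25.754806518554688), 76.61164093017578)
side [[ 630. -189.]
 [ 654. -195.]
 [ 641. -241.]
 [ 618. -237.]] [ 635.8 -215.4] ((636.1170043945312, -215.83447265625), (50.06022262573242, 24.856956481933594), 75.82172393798828)
[38 38 41] [118 117 120] [116 116 120] [114 110 115] [124 121 120] top ((435.611572265625, 159.9067840576172), (12.103256225585938, 45.4233512878418), 88.97574615478516) [251. 240.]
top ((443.3875732421875, 238.06565856933594), (12.061271667480469, 57.629539489746094), 88.7894058227539) [225. 238.]
top ((532.6934814453125, 236.93203735351562), (9.277276039123535, 40.837772369384766), 89.8295669555664) [226. 209.]
top ((528.0816040039062, 158.40260314941406), (12.401327133178711, 65.8340072631836), 88.97576141357422) [251. 209.]
top ((633.4216918945312, 155.05784606933594), (9.478874206542969, 61.91546630859375), 88.97578430175781) [252. 176.]
top ((628.7088012695312, 235.11341857910156), (12.486708641052246, 74.802978515625), 89.796630859375) [226. 178.]
top ((688.8046875, 54.093955993652344), (25.458009719848633, 46.723445892333984), 87.85914611816406) [283. 159.]
side ((432.681640625, 155.9267578125), (15.475637435913086, 40.177406311035156), 86.29946899414062) [209. 193.]
side ((527.7473754882812, 153.6678924560547), (17.153255462646484, 70.9826889038086), 86.3126449584961) [244. 188.]
side ((633.750732421875, 152.5808868408203), (15.126801490783691, 62.77422332763672), 88.74519348144531) [283. 183.]
side ((443.06231689453125, 234.75302124023438), (15.814705848693848, 53.90164566040039), 89.14558410644531) [209. 170.]
side ((530.827392578125, 233.60987854003906), (14.537993431091309, 45.1524543762207), 89.14358520507812) [241. 167.]
side ((629.8693237304688, 232.09579467773438), (15.557415008544922, 73.12005615234375), 89.1456069946289) [275. 162.]
```

```bash
sed -i 's/^    m=((f\[:,:,2\].*$/    m=((h[:,:,1]<(60 if n=="side" else 28))\&(f[:,:,2]>88)\&(f[:,:,2]>=f[:,:,0]-3)).astype(np.uint8)/' h.py
python3 - <<'E'
from h import *
for n in("top","side"):
    im=np.load(f"pics/{n}0.npy"); b,m=bars(im,n)
    for o in b: print(n,o)
# beaker rim ellipse centre top px (534,318)/1.5 z=.085 ; jug rim (631,310)/1.5 z=.115 ; handle tip (598,340)/1.5; side
T=lambda P:np.round(R.from_euler('z',-7.7,degrees=True).apply(P-np.array([.5643,-.228,0]))*1000)
for nm,n,uv,z in(("beaker","top",(537,318),.085),("beaker","side",(380,431),.085),("jug","top",(632,309),.115),("jug","side",(416,556),.115),("handle","top",(597,341),.06)):
    P=cast(n,np.array(uv)/1.5,z);print(nm,n,(P*1000).round(),T(P))
print(T(np.array([[.636,-.215,0]])),robot.tips_ahead)
E
```

```text
top (682.2, 194.8, 88.8, 185.4, 29.5, array([238., 160.]))
top (576.0, 186.1, 97.2, 161.5, 34.8, array([242., 193.]))
top (482.8, 199.1, 78.8, 135.6, 35.0, array([238., 224.]))
side (682.1, 192.6, 89.1, 185.8, 35.6, array([297., 168.]))
side (576.3, 184.0, 97.3, 161.3, 36.1, array([260., 175.]))
side (484.0, 196.9, 78.7, 136.1, 34.5, array([225., 176.]))
beaker top [[ 505. -157.   85.]] [[-50.  78.  85.]]
beaker side [[ 502. -153.   85.]] [[-52.  82.  85.]]
jug top [[ 513. -333.  115.]] [[-65. -97. 115.]]
jug side [[ 515. -330.  115.]] [[-62. -94. 115.]]
handle top [[ 460. -280.   60.]] [[-110.  -38.   60.]]
[[73.  3.  0.]] 0.1734
```

```bash
cat > to.py <<'E'
import sys
from h import *
# usage: to.py x y tcpz phi(deg, tool y axis)   prints shares for one call
def st():
    o=robot.get_obs();r=R.from_quat(o["tool_rot"]);M=r.as_matrix();return o,M,np.degrees(np.arctan2(M[1,1],M[0,1]))
if __name__=="__main__":
    o,M,ph=st();a=[float(v) for v in sys.argv[1:]]
    print("t%.2f"%o["t"],"tcp",(o["tcp_pos"]*1000).round(1),"phi%.1f"%ph,"F",o["force"].round(1),"w%.2f f%.0f"%(o["grip_width"],o["finger_force"]),"q1,7",o["q"][[0,6]].round(2))
    if len(a)>=3:
        d=M.T@(np.array(a[:3])/1000-o["tcp_pos"]);s="shift "+str((d/.4).round(4))+" dist%.0f"%(np.linalg.norm(d)*1000)
        if len(a)>3:s+=" turn %.4f"%(-np.radians((a[3]-ph+180)%360-180)/.5)
        print(s)
E
P="python3 -m pendant"
for i in 1; do :; done
$P '[[0.9,[-0.3355,-0.3165,0],0],[0.9,[-0.3355,-0.3165,0],0],[0.9,[-0.3355,-0.3165,0],0],[0.9,[-0.3355,-0.3165,0],0],[0.9,[-0.3355,-0.3165,0],0]]'
python3 to.py 636 -215 330 76.2
```

```text
t: 0.52
tcp_pos: [0.3091, 0.4397, 0.4038]
tool_rot: [0.178, 0.984, -0.002, 0.001]
force: [0.8, -0.6, 0.3]
grip_width: 0.9
finger_force: 0.0
t0.52 tcp [309.1 439.7 403.8] phi69.5 F [ 0.8 -0.6  0.3] w0.90 f0 q1,7 [-1.14  0.2 ]
shift [-1.3376 -1.2468  0.1928] dist735 turn -0.2329
```

```bash
P="python3 -m pendant"
$P '[[0.9,[-0.34,-0.315,0],0],[0.9,[-0.34,-0.315,0],0],[0.9,[-0.34,-0.315,0],0],[0.9,[-0.34,-0.315,0],0],[0.9,[-0.34,-0.315,0],0]]' >/dev/null
$P '[[0.9,[-0.34,-0.315,0],0],[0.9,[-0.34,-0.315,0],0],[0.9,[-0.34,-0.315,0],0],[0.9,[-0.34,-0.315,0],0],[0.9,[-0.34,-0.315,0],0]]' >/dev/null
$P '[[0.9,[-0.34,-0.315,0.05],0],[0.9,[-0.34,-0.315,0.05],0],[0.9,[-0.34,-0.315,0.05],0],[0.9,[-0.34,-0.315,0.05],0],[0.9,[-0.34,-0.315,0.05],0]]' >/dev/null
python3 to.py 636 -215 330 76.2
```

```text
t1.77 tcp [559.8 -55.2 384.2] phi69.6 F [-0.4 -0.   0.4] w0.90 f0 q1,7 [-0.47  1.38]
shift [-0.3176 -0.3075  0.1372] dist185 turn -0.2309
```

```bash
P="python3 -m pendant"
$P '[[0.9,[-0.3176,-0.3075,0.137],-0.23],[0.9,[-0.3176,-0.3075,0.137],-0.23],[0.9,[-0.3176,-0.3075,0.137],-0.23],[0.9,[-0.3176,-0.3075,0.137],-0.23],[0.9,[-0.3176,-0.3075,0.137],-0.23]]' >/dev/null
$P '[[0.9,[0,0,0],0],[0.9,[0,0,0],0]]' >/dev/null
python3 to.py 636 -215 260 76.2
python3 - <<'E'
from h import *
ims=[robot.read_camera(n)[:,:,::-1] for n in("top","side")]
A=np.hstack([cv2.resize(ims[0][110:210,320:430],None,fx=3.5,fy=3.5,interpolation=2),cv2.resize(ims[1][190:340,270:379],None,fx=3.5,fy=3.5,interpolation=2)[-350:]])
cv2.imwrite("pics/a1.png",A)
E
```

```text
t2.35 tcp [ 635.7 -210.1  328.4] phi76.3 F [-0.2  0.3 -1. ] w0.90 f0 q1,7 [-0.15  1.83]
shift [-0.0041 -0.0114  0.171 ] dist69 turn 0.0051
```

View pics/a1.png

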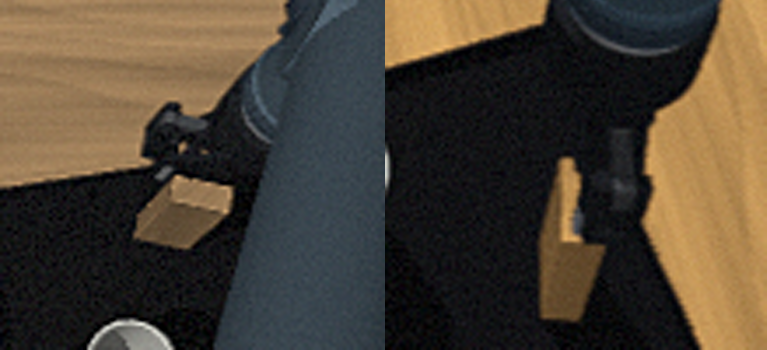

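The block's top stands between the open fingers in both views (crop (200,190) and (570,170)). I'll go down, grip, lift, and set it down squared to the tray with room to tip.

```bash
P="python3 -m pendant"
$P '[[0.9,[-0.004,-0.0115,0.06],0],[0.9,[-0.004,-0.0115,0.12],0],[0.9,[-0.004,-0.0115,0.171],0],[0.9,[-0.004,-0.0115,0.171],0],[0.5,[-0.004,-0.0115,0.171],0]]' >/dev/null
$P '[[0.45,[0,0,0],0],[0.45,[0,0,0],0],[0.45,[0,0,0],0],[0.45,[0,0,0],0]]'
python3 to.py 641.6 -239.8 275 97.7
```

```text
t: 3.2
tcp_pos: [0.6378, -0.2132, 0.2637]
tool_rot: [0.117, 0.993, 0.0, 0.002]
force: [-0.0, 0.6, 4.0]
grip_width: 0.579
finger_force: 63.5
t3.20 tcp [ 637.8 -213.2  263.7] phi76.6 F [-0.   0.6  4. ] w0.58 f64 q1,7 [-0.12  1.87]
shift [-0.0248 -0.0624 -0.0282] dist29 turn -0.7381
```

```bash
P="python3 -m pendant"
$P '[[0.45,[0,0,-0.028],0],[0.45,[-0.0248,-0.0624,-0.028],-0.3],[0.45,[-0.0248,-0.0624,-0.028],-0.738],[0.45,[-0.0248,-0.0624,-0.028],-0.738],[0.45,[-0.0248,-0.0624,-0.028],-0.738]]' >/dev/null
$P '[[0.45,[0,0,0],0],[0.45,[0,0,0],0]]' 
python3 to.py 641.6 -239.8 263.7 97.7
```

```text
t: 3.78
tcp_pos: [0.6408, -0.2393, 0.2729]
tool_rot: [-0.066, 0.998, 0.0, -0.0]
force: [-0.5, -0.3, -0.6]
grip_width: 0.577
finger_force: 63.1
t3.78 tcp [ 640.8 -239.3  272.9] phi97.6 F [-0.5 -0.3 -0.6] w0.58 f63 q1,7 [-0.03  2.22]
shift [-0.0019 -0.0014  0.0229] dist9 turn -0.0045
```

```bash
P="python3 -m pendant"
$P '[[0.45,[0,0,0.0245],0],[0.45,[0,0,0.0245],0],[0.76,[0,0,0.0245],0],[0.76,[0,0,0.0245],0],[0.76,[0,0,0.009],0]]' 
$P '[[0.76,[0,0.03,0],0],[0.76,[0,0.055,0],0],[0.76,[0,0.08,0],0],[0.76,[0,0.10,0],0],[0.76,[0,0.105,0],0]]' 
python3 - <<'E'
from h import *
ims=[robot.read_camera(n)[:,:,::-1] for n in("top","side")]
A=np.hstack([cv2.resize(ims[0][110:210,320:430],None,fx=3.5,fy=3.5,interpolation=2),cv2.resize(ims[1][190:340,270:379],None,fx=3.5,fy=3.5,interpolation=2)[-350:]])
cv2.imwrite("pics/a2.png",A)
E
```

```text
t: 4.2
tcp_pos: [0.6399, -0.2387, 0.267]
tool_rot: [-0.067, 0.998, 0.001, -0.002]
force: [-0.2, 0.1, -0.1]
grip_width: 0.76
finger_force: 0.0
t: 4.62
tcp_pos: [0.6354, -0.1942, 0.2686]
tool_rot: [-0.069, 0.998, 0.001, -0.0]
force: [-0.5, 0.9, 0.7]
grip_width: 0.763
finger_force: 0.1
```

View pics/a2.png

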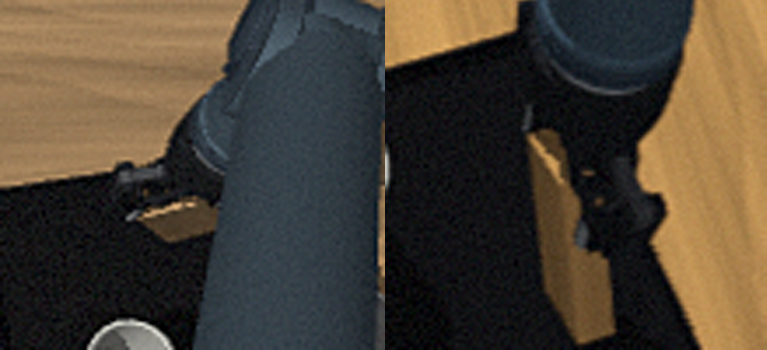

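The block is leaning about 20 degrees and has not slid. I'll continue lowering it against the front finger.

```bash
P="python3 -m pendant"
$P '[[0.85,[0,0.013,0.016],0],[0.9,[0,0.025,0.03],0],[1,[0,0.045,0.047],0],[1,[0,0.062,0.062],0],[1,[0,0.087,0.073],0]]' 
$P '[[1,[0,0.02,0.002],0],[1,[0,0.06,0.002],0],[1,[0,0.1,0.002],0],[1,[0,0.1,-0.1],0],[1,[0,0.1,-0.2],0]]' 
$P '[[1,[-0.3,0,-0.2],0],[1,[-0.3,0,-0.2],0],[1,[-0.3,0,-0.2],0],[1,[-0.3,0,-0.2],0]]' 
python3 - <<'E'
from h import *
ims=[robot.read_camera(n)[:,:,::-1] for n in("top","side")]
A=np.hstack([cv2.resize(ims[0][110:230,300:430],(380,350),interpolation=2),cv2.resize(ims[1][220:340,250:380],(380,350),interpolation=2)])
cv2.imwrite("pics/a3.png",A)
E
```

```text
t: 5.13
tcp_pos: [0.6298, -0.1633, 0.2383]
tool_rot: [-0.067, 0.998, 0.0, -0.001]
force: [-0.4, -1.0, -0.1]
grip_width: 0.999
finger_force: 0.0
t: 5.55
tcp_pos: [0.6237, -0.1201, 0.317]
tool_rot: [-0.069, 0.998, 0.001, -0.004]
force: [1.2, -0.9, 0.4]
grip_width: 1.002
finger_force: 0.0
t: 5.88
tcp_pos: [0.7478, -0.1048, 0.4043]
tool_rot: [-0.069, 0.998, -0.0, 0.005]
force: [0.7, 0.1, 0.4]
grip_width: 1.001
finger_force: 0.0
```

View pics/a3.png

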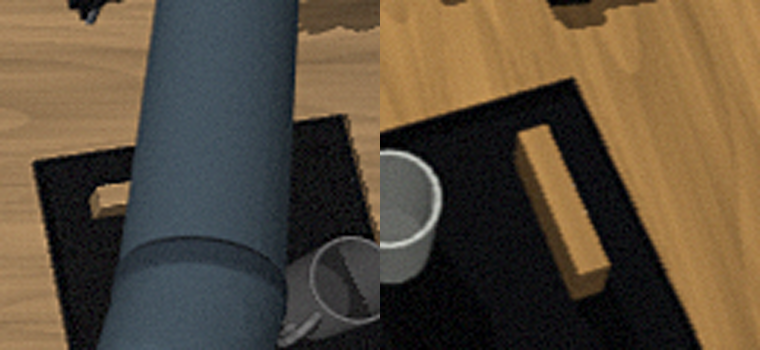

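The block now lies on its long narrow edge. The top face in the side crop runs (517,135), (550,125), (609,266), (575,277).

```bash
python3 - <<'E'
from h import *
c=np.array([(517,135),(550,125),(609,266),(575,277)])
uv=np.c_[(c[:,0]-380)/2.923+250,c[:,1]/2.917+220]-.5
P=cast("side",uv,.054)[:,:2]*1000;print(P.round(),cv2.minAreaRect(P.astype(np.float32)))
E
python3 to.py 640 -170 300 7.7
```

```text
[[ 608. -105.]
 [ 635. -101.]
 [ 648. -218.]
 [ 622. -221.]] ((628.7862548828125, -160.90408325195312), (27.48125648498535, 118.16520690917969), 6.907762050628662)
t5.98 tcp [ 747.2 -105.1  403. ] phi97.9 F [-0.9 -1.  -0.2] w1.00 f0 q1,7 [-0.21  1.97]
shift [ 0.2899 -0.1234  0.2555] dist162 turn 3.1501
```

```bash
P="python3 -m pendant"
$P '[[0.7,[0.313,-0.098,0.2],0.2],[0.7,[0.313,-0.098,0.2],0.5],[0.7,[0.313,-0.098,0.2],0.75],[0.7,[0.313,-0.098,0.2],1],[0.7,[0.313,-0.098,0.2],1]]' >/dev/null
$P '[[0.7,[0,0,0],0.25],[0.7,[0,0,0],0.5],[0.7,[0,0,0],0.75],[0.7,[0,0,0],1]]' >/dev/null
$P '[[0.7,[0,0,0],0.25],[0.7,[0,0,0],0.5],[0.7,[0,0,0],0.75],[0.7,[0,0,0],1]]' >/dev/null
$P '[[0.7,[0,0,0],0.18],[0.7,[0,0,0],0.18],[0.7,[0,0,0],0.18]]' >/dev/null
python3 to.py 628.5 -161 196 6.9
```

```text
t7.32 tcp [ 624.1 -163.1  318.9] phi6.7 F [ 0.   0.4 -1. ] w0.70 f0 q1,7 [-0.41  0.68]
shift [0.0038 0.0122 0.3073] dist123 turn -0.0063
```

```bash
P="python3 -m pendant"
$P '[[0.7,[0.004,0.012,0.1],0],[0.7,[0.004,0.012,0.2],0],[0.7,[0.004,0.012,0.27],0],[0.7,[0.004,0.012,0.3073],0],[0.7,[0.004,0.012,0.3073],0]]' >/dev/null
$P '[[0.2,[0,0,0],0],[0.2,[0,0,0],0],[0.2,[0,0,0],0],[0.2,[0,0,0],0],[0.2,[0,0,0],0]]' 
$P '[[0.2,[0,0,-0.1],0],[0.2,[0,0,-0.2],0],[0.2,[0,0,-0.28],0],[0.2,[0,0,-0.3],0],[0.2,[0,0,-0.3],0]]' 
python3 to.py 640 193 320 -1
```

```text
t: 8.15
tcp_pos: [0.6312, -0.1622, 0.1998]
tool_rot: [0.665, 0.747, 0.001, 0.002]
force: [-1.0, -0.7, 7.3]
grip_width: 0.266
finger_force: 61.2
t: 8.57
tcp_pos: [0.631, -0.1623, 0.3212]
tool_rot: [0.665, 0.747, 0.002, 0.003]
force: [-0.3, 0.3, -1.0]
grip_width: 0.266
finger_force: 60.4
t8.57 tcp [ 631.  -162.3  321.2] phi6.6 F [-0.3  0.3 -1. ] w0.27 f60 q1,7 [-0.41  0.68]
shift [0.8797 0.1242 0.0022] dist355 turn 0.2647
```

```bash
P="python3 -m pendant"
$P '[[0.2,[0.44,0.065,0],0.05],[0.2,[0.44,0.065,0],0.1],[0.2,[0.44,0.065,0],0.26],[0.2,[0.44,0.065,0],0.26],[0.2,[0.44,0.065,0],0.26]]' >/dev/null
python3 to.py 642 194 300 -1
```

```text
t8.98 tcp [634.9  27.6 313.4] phi-0.1 F [ 0.5  2.5 -1.8] w0.27 f60 q1,7 [-0.73  0.28]
shift [0.4158 0.0168 0.0362] dist167 turn 0.0298
```

```bash
P="python3 -m pendant"
$P '[[0.2,[0.42,0.013,0.036],0.03],[0.2,[0.42,0.013,0.036],0.03],[0.2,[0.42,0.013,0.036],0.03],[0.2,[0.42,0.013,0.036],0.03],[0.2,[0.42,0.013,0.036],0.03]]' >/dev/null
$P '[[0.2,[0,0,0],0],[0.2,[0,0,0],0],[0.2,[0,0,0],0]]' >/dev/null
python3 to.py 642 194 240 -1
python3 - <<'E'
from h import *
ims=[robot.read_camera(n)[:,:,::-1] for n in("top","side")]
A=np.hstack([cv2.resize(ims[0][130:260,190:310],(380,412),interpolation=2),cv2.resize(ims[1][110:220,190:320],(420,412),interpolation=2)])
cv2.imwrite("pics/a4.png",A)
E
```

```text
t9.65 tcp [642.7 181.9 301.4] phi-1.9 F [ 0.2 -0.8 -0.9] w0.27 f60 q1,7 [-0.92  0.02]
shift [ 0.0306 -0.0025  0.1535] dist63 turn -0.0308
```

View pics/a4.png

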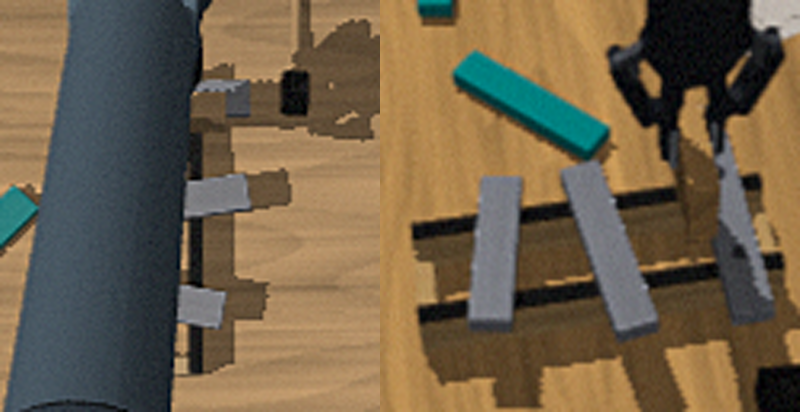

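The block hangs between the fingers at side crop (697,190), above the gap, with the bars untouched. I'll lower it to the rails, then push it against the fixed bar.

```bash
P="python3 -m pendant"
$P '[[0.2,[0.03,0.003,0.06],-0.03],[0.2,[0.03,0.003,0.12],-0.03],[0.2,[0.03,0.003,0.145],-0.03],[0.2,[0.03,0.003,0.155],-0.03],[0.2,[0.03,0.003,0.155],-0.03]]'
$P '[[0.2,[0,0,0.01],0],[0.2,[0,0,0.0175],0],[0.2,[0,0,0.0175],0]]'
python3 to.py 652.2 194.2 231.8 -1
```

```text
t: 10.17
tcp_pos: [0.6443, 0.1946, 0.2396]
tool_rot: [0.713, 0.701, -0.001, -0.0]
force: [0.0, -0.3, -1.8]
grip_width: 0.271
finger_force: 60.4
t: 10.42
tcp_pos: [0.645, 0.1959, 0.2341]
tool_rot: [0.713, 0.702, 0.0, 0.0]
force: [0.0, 0.4, -0.5]
grip_width: 0.266
finger_force: 60.4
t10.42 tcp [645.  195.9 234.1] phi-0.9 F [ 0.   0.4 -0.5] w0.27 f60 q1,7 [-0.89  0.06]
shift [-0.004   0.0181  0.0058] dist8 turn 0.0038
```

```bash
P="python3 -m pendant"
$P '[[0.2,[-0.002,0.006,0.003],0],[0.2,[-0.002,0.012,0.006],0],[0.2,[-0.002,0.015,0.008],0],[0.2,[-0.002,0.015,0.008],0]]'
$P '[[0.2,[0,0.003,0],0],[0.2,[0,0.005,0],0],[0.2,[0,0.005,0],0]]'
```

```text
t: 10.75
tcp_pos: [0.6511, 0.1953, 0.2319]
tool_rot: [0.712, 0.702, 0.0, -0.0]
force: [-3.6, -0.2, 4.1]
grip_width: 0.268
finger_force: 61.0
t: 11.0
tcp_pos: [0.6529, 0.1953, 0.2319]
tool_rot: [0.712, 0.702, -0.0, -0.001]
force: [-4.1, 0.3, 6.5]
grip_width: 0.272
finger_force: 61.3
```

```bash
P="python3 -m pendant"
$P '[[0.2,[0,0.003,-0.003],0],[0.2,[0,0.005,-0.003],0],[0.2,[0,0.005,-0.003],0]]'
```

```text
t: 11.25
tcp_pos: [0.6538, 0.1954, 0.232]
tool_rot: [0.713, 0.702, -0.001, -0.002]
force: [-6.3, 0.5, 6.0]
grip_width: 0.266
finger_force: 61.3
```

```bash
P="python3 -m pendant"
$P '[[0.2,[0,0.003,-0.004],0],[0.2,[0,0.005,-0.004],0],[0.2,[0,0.005,-0.004],0]]'
$P '[[0.2,[0,0.003,0],0],[0.2,[0,0.005,0],0],[0.2,[0,0.005,0],0]]'
```

```text
t: 11.5
tcp_pos: [0.6546, 0.1954, 0.232]
tool_rot: [0.713, 0.701, -0.003, -0.003]
force: [-6.7, 0.8, 3.3]
grip_width: 0.269
finger_force: 60.9
t: 11.75
tcp_pos: [0.6556, 0.1954, 0.2321]
tool_rot: [0.713, 0.701, -0.004, -0.005]
force: [-10.8, -0.5, 7.0]
grip_width: 0.27
finger_force: 61.2
```

The block is seated against the fixed bar; force rises there without further travel. Next I'll relieve the pressure, release, rise and turn the fingers along the bars.

```bash
P="python3 -m pendant"
$P '[[0.2,[0,-0.004,0],0],[0.2,[0,-0.006,0],0],[0.2,[0,-0.006,0],0]]'
$P '[[0.35,[0,0,0],0],[0.6,[0,0,0],0],[0.6,[0,0,0],0],[0.6,[0,0,0],0]]' >/dev/null
$P '[[0.6,[0,0,-0.05],0],[0.6,[0,0,-0.12],0],[0.6,[0,0,-0.2],0],[0.6,[0,0,-0.2],0]]'
python3 to.py 531 193 312 89
python3 - <<'E'
from h import *
im=robot.read_camera("side")[:,:,::-1]
cv2.imwrite("pics/a5.png",cv2.resize(im[110:230,180:340],(800,600),interpolation=2))
E
```

```text
t: 12.0
tcp_pos: [0.6543, 0.1955, 0.232]
tool_rot: [0.713, 0.701, -0.002, -0.003]
force: [-5.9, 0.1, 2.7]
grip_width: 0.268
finger_force: 60.5
t: 12.67
tcp_pos: [0.6597, 0.1949, 0.3209]
tool_rot: [0.712, 0.702, 0.006, 0.003]
force: [2.0, -0.5, 2.2]
grip_width: 0.604
finger_force: 0.0
t12.67 tcp [659.7 194.9 320.9] phi-0.9 F [ 2.  -0.5  2.2] w0.60 f0 q1,7 [-0.91  0.02]
shift [-0.0098 -0.3218  0.0179] dist129 turn -3.1374
```

View pics/a5.png

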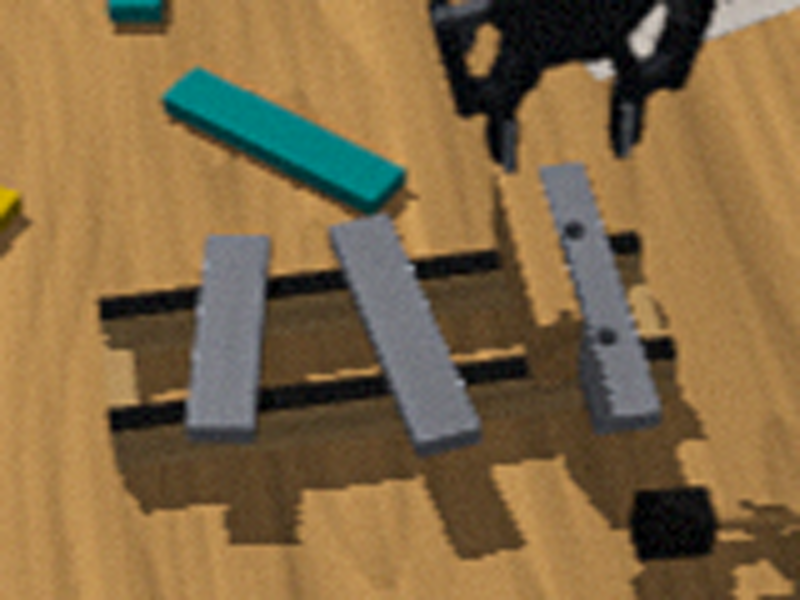

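The spacer stands on the rails beside the screwed bar, with its top face around (500,172)-(582,320) in the crop. I'll check it numerically and start turning.

```bash
python3 - <<'E'
from h import *
c=np.array([(500,173),(542,172),(580,318),(532,326)])/5+[180,110]-.5
P=cast("side",c,.086)[:,:2]*1000;print(P.round(),cv2.minAreaRect(P.astype(np.float32)))
E
P="python3 -m pendant"
$P '[[0.85,[0,-0.1,0],-0.25],[0.85,[0,-0.2,0],-0.5],[0.85,[0,-0.32,0],-0.75],[0.85,[0,-0.32,0],-1],[0.85,[0,-0.32,0],-1]]' >/dev/null
$P '[[0.85,[0,0,0],-0.25],[0.85,[0,0,0],-0.5],[0.85,[0,0,0],-0.75],[0.85,[0,0,0],-1]]' >/dev/null
$P '[[0.85,[0,0,0],-0.25],[0.85,[0,0,0],-0.5],[0.85,[0,0,0],-0.75],[0.85,[0,0,0],-1]]' >/dev/null
$P '[[0.85,[0,0,0],-0.14],[0.85,[0,0,0],-0.14],[0.85,[0,0,0],-0.14]]' >/dev/null
python3 to.py 531 193 235 89
```

```text
[[644. 251.]
 [667. 248.]
 [662. 140.]
 [637. 139.]] ((653.0504150390625, 194.2184600830078), (112.74712371826172, 25.519121170043945), 86.40614318847656)
t14.05 tcp [529.6 197.  313.3] phi88.8 F [0.  0.2 0.1] w0.85 f0 q1,7 [-0.88  1.31]
shift [-0.0035 -0.01    0.1956] dist78 turn -0.0062
```

```bash
P="python3 -m pendant"
$P '[[0.85,[-0.003,-0.01,0.08],0],[0.85,[-0.003,-0.01,0.15],0],[0.85,[-0.003,-0.01,0.195],0],[0.85,[-0.003,-0.01,0.22],0],[0.85,[-0.003,-0.01,0.22],0]]'
$P '[[0.85,[0,0,0.01],0],[0.85,[0,0,0.018],0],[0.85,[0,0,0.018],0]]'
```

```text
t: 14.47
tcp_pos: [0.5286, 0.1929, 0.2227]
tool_rot: [0.009, 1.0, -0.001, -0.002]
force: [-0.4, 0.2, -0.1]
grip_width: 0.852
finger_force: 0.0
t: 14.72
tcp_pos: [0.53, 0.1935, 0.2186]
tool_rot: [0.008, 1.0, 0.0, 0.001]
force: [0.0, 0.4, 1.2]
grip_width: 0.853
finger_force: 0.0
```

```bash
P="python3 -m pendant"
$P '[[0.85,[0,0,0.01],0],[0.85,[0,0,0.015],0],[0.85,[0,0,0.015],0]]'
$P '[[0.85,[0,0,0.008],0],[0.85,[0,0,0.01],0],[0.85,[0,0,0.01],0]]'
```

```text
t: 14.97
tcp_pos: [0.5293, 0.1933, 0.2119]
tool_rot: [0.008, 1.0, 0.0, -0.0]
force: [0.2, -0.3, -0.5]
grip_width: 0.846
finger_force: 0.0
t: 15.22
tcp_pos: [0.5292, 0.1932, 0.2077]
tool_rot: [0.008, 1.0, -0.0, -0.0]
force: [0.2, 0.1, -0.1]
grip_width: 0.847
finger_force: 0.0
```

```bash
P="python3 -m pendant"
$P '[[0.85,[0,0,0.006],0],[0.85,[0,0,0.0105],0],[0.85,[0,0,0.0105],0]]'
$P '[[0.85,[0,0,0.005],0],[0.85,[0,0,0.0075],0],[0.85,[0,0,0.0075],0]]'
```

```text
t: 15.47
tcp_pos: [0.5292, 0.1932, 0.2033]
tool_rot: [0.008, 1.0, -0.0, -0.0]
force: [0.6, -0.1, -0.2]
grip_width: 0.852
finger_force: 0.0
t: 15.72
tcp_pos: [0.5296, 0.1932, 0.2011]
tool_rot: [0.008, 1.0, 0.0, -0.0]
force: [-0.1, -0.5, 2.7]
grip_width: 0.853
finger_force: 1.6
```

```bash
P="python3 -m pendant"
$P '[[0.85,[0,0,-0.009],0],[0.85,[-0.015,0,-0.009],0],[0.85,[-0.03,0,-0.009],0],[0.85,[-0.045,0,-0.009],0],[0.85,[-0.06,0,-0.009],0]]'
$P '[[0.85,[-0.015,0,0],0],[0.85,[-0.03,0,0],0],[0.85,[-0.045,0,0],0],[0.85,[-0.055,0,0],0],[0.85,[-0.055,0,0],0]]'
python3 to.py 590 192.5 204 89
```

```text
t: 16.13
tcp_pos: [0.5532, 0.1936, 0.204]
tool_rot: [0.007, 1.0, 0.0, -0.001]
force: [-3.4, 0.6, 2.0]
grip_width: 0.855
finger_force: 1.6
t: 16.55
tcp_pos: [0.5763, 0.1921, 0.204]
tool_rot: [0.008, 1.0, -0.0, 0.0]
force: [-0.9, 0.7, -1.4]
grip_width: 0.848
finger_force: 0.6
t16.55 tcp [576.3 192.1 204. ] phi89.1 F [-0.9  0.7 -1.4] w0.85 f1 q1,7 [-0.76  1.45]
shift [-0.0343  0.0015 -0.0001] dist14 turn 0.0019
```

```bash
P="python3 -m pendant"
$P '[[0.85,[-0.01,0.002,0],0],[0.85,[-0.02,0.002,0],0],[0.85,[-0.03,0.002,0],0],[0.85,[-0.03,0.002,0],0]]'
$P '[[0.85,[-0.003,0,0],0],[0.85,[-0.005,0,0],0],[0.85,[-0.005,0,0],0]]'
$P '[[0.85,[-0.003,0,0],0],[0.85,[-0.005,0,0],0],[0.85,[-0.005,0,0],0]]'
```

```text
t: 16.88
tcp_pos: [0.5882, 0.1928, 0.2041]
tool_rot: [0.008, 1.0, -0.0, 0.001]
force: [-1.6, 0.2, -0.5]
grip_width: 0.849
finger_force: 0.5
t: 17.13
tcp_pos: [0.5892, 0.1929, 0.2042]
tool_rot: [0.008, 1.0, -0.0, -0.0]
force: [-4.0, -0.7, 0.5]
grip_width: 0.847
finger_force: 1.7
t: 17.38
tcp_pos: [0.5916, 0.1931, 0.2042]
tool_rot: [0.008, 1.0, -0.0, 0.0]
force: [-1.3, -0.8, -0.8]
grip_width: 0.847
finger_force: 1.1
```

```bash
P="python3 -m pendant"
$P '[[0.85,[-0.003,0,0],0],[0.85,[-0.005,0,0],0],[0.85,[-0.005,0,0],0]]'
$P '[[0.85,[-0.003,0,0],0],[0.85,[-0.005,0,0],0],[0.85,[-0.005,0,0],0]]'
```

```text
t: 17.63
tcp_pos: [0.5937, 0.1931, 0.2043]
tool_rot: [0.008, 1.0, 0.0, 0.0]
force: [-1.8, 0.4, -1.4]
grip_width: 0.851
finger_force: 1.2
t: 17.88
tcp_pos: [0.5945, 0.1932, 0.2042]
tool_rot: [0.008, 1.0, -0.0, -0.002]
force: [-6.6, -0.1, 1.8]
grip_width: 0.843
finger_force: 3.0
```

```bash
P="python3 -m pendant"
$P '[[0.85,[-0.003,0,0],0],[0.85,[-0.005,0,0],0],[0.85,[-0.005,0,0],0]]'
$P '[[0.85,[-0.003,0,0],0],[0.85,[-0.005,0,0],0],[0.85,[-0.005,0,0],0]]'
```

```text
t: 18.13
tcp_pos: [0.5953, 0.1932, 0.2042]
tool_rot: [0.008, 1.0, -0.0, -0.004]
force: [-11.1, -0.5, 6.4]
grip_width: 0.851
finger_force: 5.0
t: 18.38
tcp_pos: [0.5961, 0.1932, 0.2042]
tool_rot: [0.008, 1.0, -0.0, -0.006]
force: [-14.9, 0.2, 9.9]
grip_width: 0.85
finger_force: 7.0
```

The middle bar is seated on the block: contact at about 594.3 mm, then force rose to 15 N with no travel. I'll back off, rise and check.

```bash
P="python3 -m pendant"
$P '[[0.85,[0.02,0,0],0],[0.85,[0.035,0,0],0],[0.85,[0.035,0,-0.1],0],[0.85,[0.035,0,-0.2],0],[0.85,[0.035,0,-0.28],0]]' >/dev/null
$P '[[0.6,[-0.09,0,0],0.25],[0.6,[-0.18,0,0],0.5],[0.6,[-0.18,0,0],0.75],[0.6,[-0.18,0,0],1]]' >/dev/null
$P '[[0.6,[0,0,0],0.25],[0.6,[0,0,0],0.5],[0.6,[0,0,0],0.75],[0.6,[0,0,0],1]]' >/dev/null
$P '[[0.6,[0,0,0],0.25],[0.6,[0,0,0],0.5],[0.6,[0,0,0],0.75],[0.6,[0,0,0],1]]' >/dev/null
$P '[[0.6,[0,0,0],0.15],[0.6,[0,0,0],0.15],[0.6,[0,0,0],0.15]]' >/dev/null
python3 to.py 653.5 194.5 231 -1
python3 - <<'E'
from h import *
im=robot.read_camera("side")
print(bars(im,"side")[0])
cv2.imwrite("pics/a6.png",cv2.resize(im[110:230,180:340,::-1],(800,600),interpolation=2))
E
```

```text
t20.05 tcp [658.1 192.3 317. ] phi-1.0 F [-0.7  0.1 -0.1] w0.60 f0 q1,7 [-0.94  0.05]
shift [ 0.0054 -0.0122  0.2149] dist86 turn 0.0001
[(688.1, 192.5, 88.8, 186.0, 25.7, array([300., 168.])), (622.3, 180.8, 89.0, 161.3, 36.5, array([277., 174.])), (484.0, 196.7, 77.8, 136.8, 35.5, array([225., 176.]))]
```

View pics/a6.png

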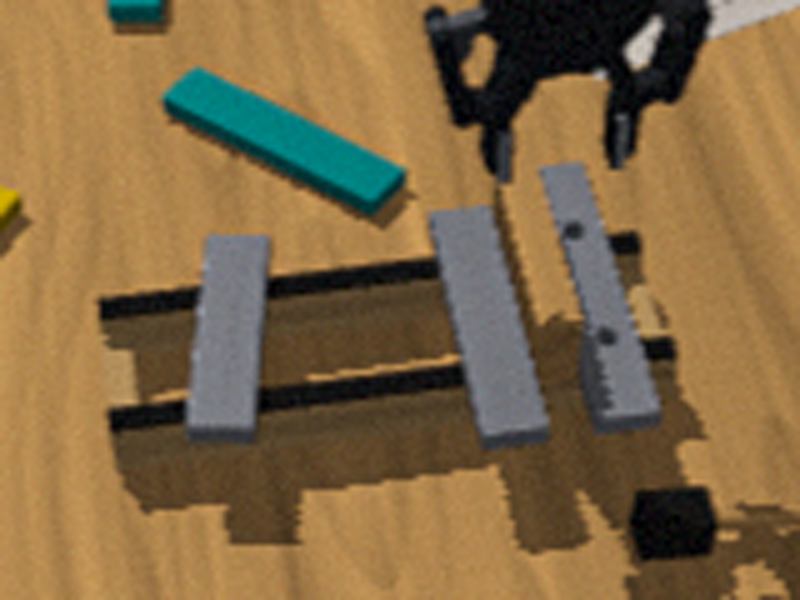

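The middle bar is square (89.0 deg) and 59.8 mm from the fixed bar's centre, with the spacer between them. Next I'll regrip the spacer and step it over.

```bash
P="python3 -m pendant"
$P '[[0.6,[0.005,-0.01,0.08],0],[0.6,[0.005,-0.01,0.15],0],[0.6,[0.005,-0.01,0.19],0],[0.6,[0.005,-0.01,0.211],0],[0.6,[0.005,-0.01,0.211],0]]'
$P '[[0.6,[0,0,0],0],[0.6,[0,0,0],0]]'
python3 to.py 654 194.5 232 -1
```

```text
t: 20.52
tcp_pos: [0.6526, 0.1939, 0.2297]
tool_rot: [0.714, 0.7, -0.002, -0.001]
force: [-0.7, -0.3, 0.4]
grip_width: 0.605
finger_force: 0.0
t: 20.68
tcp_pos: [0.6546, 0.1938, 0.2338]
tool_rot: [0.714, 0.7, 0.001, 0.001]
force: [0.4, -0.5, -0.1]
grip_width: 0.601
finger_force: 0.0
t20.68 tcp [654.6 193.8 233.8] phi-1.1 F [ 0.4 -0.5 -0.1] w0.60 f0 q1,7 [-0.91  0.09]
shift [ 0.0016 -0.0015  0.0044] dist2 turn -0.0052
```

```bash
P="python3 -m pendant"
$P '[[0.5,[0.001,-0.0015,0.001],0],[0.4,[0.001,-0.0015,0],0],[0.2,[0.001,-0.0015,0],0],[0.2,[0.001,-0.0015,0],0],[0.2,[0.001,-0.0015,0],0]]'
$P '[[0.2,[0,0,0],0],[0.2,[0,0,0],0]]'
$P '[[0.2,[0,0,-0.03],0],[0.2,[0,0,-0.08],0],[0.2,[0,0,-0.12],0],[0.2,[0,0,-0.12],0],[0.2,[0,0,-0.12],0]]'
python3 to.py 590 194.5 285 -1
python3 -c "
from h import *
print(bars(robot.read_camera('side'),'side')[0])"
```

```text
t: 21.1
tcp_pos: [0.6531, 0.1946, 0.2333]
tool_rot: [0.714, 0.7, 0.0, -0.0]
force: [-1.8, 0.3, 6.0]
grip_width: 0.269
finger_force: 60.4
t: 21.27
tcp_pos: [0.6531, 0.1946, 0.2333]
tool_rot: [0.714, 0.7, 0.0, -0.0]
force: [-2.9, -0.0, 5.7]
grip_width: 0.27
finger_force: 60.4
t: 21.68
tcp_pos: [0.6535, 0.1944, 0.2816]
tool_rot: [0.714, 0.7, 0.001, 0.001]
force: [-0.2, -0.3, -1.2]
grip_width: 0.272
finger_force: 59.7
t21.68 tcp [653.5 194.4 281.6] phi-1.2 F [-0.2 -0.3 -1.2] w0.27 f60 q1,7 [-0.94  0.06]
shift [-0.003  -0.1586 -0.009 ] dist64 turn -0.0054
[(620.6, 180.9, 89.1, 161.3, 36.4, array([276., 175.])), (484.0, 196.7, 77.8, 136.8, 35.5, array([225., 176.]))]
```

```bash
python3 - <<'E'
from h import *
a=cv2.imread("pics/a6.png").astype(np.float32)
im=robot.read_camera("side");np.save("pics/n1.npy",im)
b=cv2.resize(im[110:230,180:340,::-1],(800,600),interpolation=2).astype(np.float32)
f=lambda i:i[:,:,0]-i[:,:,2]  # blue-red
for y in (230,300,320,350,410,430):
    r=[]
    for i in(a,b):
        p=cv2.blur(f(i),(1,9))[y,400:570]; s=np.where(p>-22)[0]; r.append((s.min()+400,s.max()+400))
    print(y,r)
cv2.imwrite("pics/a7.png",np.hstack([a[150:450,400:680],b[150:450,400:680]]))
E
```

```text
230 [(np.int64(431), np.int64(569)), (np.int64(428), np.int64(524))]
300 [(np.int64(444), np.int64(516)), (np.int64(442), np.int64(513))]
320 [(np.int64(450), np.int64(521)), (np.int64(448), np.int64(519))]
350 [(np.int64(458), np.int64(529)), (np.int64(455), np.int64(569))]
410 [(np.int64(472), np.int64(545)), (np.int64(468), np.int64(543))]
430 [(np.int64(477), np.int64(548)), (np.int64(474), np.int64(545))][ WARN:0@1.012] global loadsave.cpp:1063 imwrite_ Unsupported depth image for selected encoder is fallbacked to CV_8U.
```

View pics/a7.png

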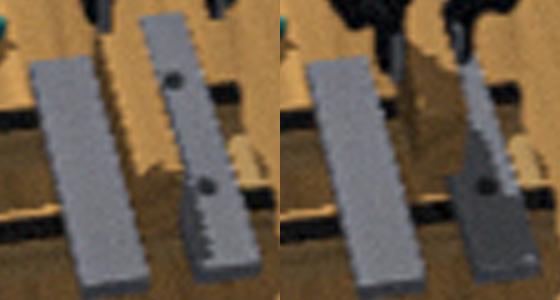

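The middle bar crept about 1.3 mm in -x while the block was regripped (edge 2-3 px left in the 5x crop). The held block can mend this. I'll set it on the far side and push the bar back square until the block sits exactly 60 mm from where it touched the fixed bar (TCP 653.1 to 593.2).

```bash
P="python3 -m pendant"
$P '[[0.2,[-0.003,-0.06,0],-0.004],[0.2,[-0.003,-0.12,0],-0.004],[0.2,[-0.003,-0.17,0],-0.004],[0.2,[-0.003,-0.17,0],-0.004],[0.2,[-0.003,-0.17,0],-0.004]]'
$P '[[0.2,[0,0,0.05],0],[0.2,[0,0,0.1],0],[0.2,[0,0,0.115],0],[0.2,[0,0,0.115],0],[0.2,[0,0,0.115],0]]'
python3 to.py 593.3 195.5 233 -1
```

```text
t: 22.2
tcp_pos: [0.5833, 0.1951, 0.2785]
tool_rot: [0.713, 0.701, -0.001, -0.001]
force: [-0.2, 0.7, -0.6]
grip_width: 0.271
finger_force: 59.8
t: 22.62
tcp_pos: [0.5857, 0.1944, 0.2338]
tool_rot: [0.714, 0.701, -0.0, 0.0]
force: [0.6, -0.4, -1.0]
grip_width: 0.268
finger_force: 60.1
t22.62 tcp [585.7 194.4 233.8] phi-1.1 F [ 0.6 -0.4 -1. ] w0.27 f60 q1,7 [-1.01  0.08]
shift [0.003 0.019 0.002] dist8 turn -0.0019
```

```bash
P="python3 -m pendant"
$P '[[0.2,[0.003,0.006,0],-0.003],[0.2,[0.003,0.012,0],-0.003],[0.2,[0.003,0.015,0],-0.003],[0.2,[0.003,0.015,0],-0.003]]'
$P '[[0.2,[0,0.002,0],0],[0.2,[0,0.004,0],0],[0.2,[0,0.004,0],0],[0.2,[0,0.004,0],0]]'
```

```text
t: 22.95
tcp_pos: [0.5912, 0.1959, 0.2339]
tool_rot: [0.713, 0.701, -0.0, 0.0]
force: [-0.1, 1.0, -1.5]
grip_width: 0.268
finger_force: 60.1
t: 23.28
tcp_pos: [0.5918, 0.1958, 0.2336]
tool_rot: [0.713, 0.701, -0.001, -0.001]
force: [-3.2, 0.4, 0.3]
grip_width: 0.27
finger_force: 60.3
```

```bash
P="python3 -m pendant"
$P '[[0.2,[0,0.001,0],0],[0.2,[0,0.0025,0],0],[0.2,[0,0.0025,0],0]]'
$P '[[0.2,[0,0.001,0],0],[0.2,[0,0.002,0],0],[0.2,[0,0.002,0],0]]'
```

```text
t: 23.53
tcp_pos: [0.5931, 0.1957, 0.2335]
tool_rot: [0.713, 0.701, -0.0, -0.0]
force: [-2.6, 1.0, -1.5]
grip_width: 0.271
finger_force: 60.1
t: 23.78
tcp_pos: [0.5943, 0.1957, 0.2336]
tool_rot: [0.713, 0.701, -0.0, 0.0]
force: [-1.5, 0.0, -3.1]
grip_width: 0.266
finger_force: 60.0
```

```bash
cat > cmp.py <<'E'
from h import *
a=cv2.imread("pics/a6.png").astype(np.float32)
im=robot.read_camera("side")
b=cv2.resize(im[110:230,180:340,::-1],(800,600),interpolation=2).astype(np.float32)
f=lambda i:i[:,:,0]-i[:,:,2]
for y in (300,350,400,410,420,430,435):
    r=[]
    for i in(a,b):
        p=cv2.blur(f(i),(1,9))[y,430:570]; s=np.where(p>-22)[0]; r.append((s.min()+430,s.max()+430))
    print(y,np.array(r).tolist())
print(bars(im,"side",amin=100)[0])
E
python3 cmp.py
```

```text
300 [[444, 516], [466, 569]]
350 [[458, 529], [471, 569]]
400 [[468, 543], [473, 546]]
410 [[472, 545], [474, 547]]
420 [[474, 548], [478, 549]]
430 [[477, 548], [480, 551]]
435 [[479, 548], [482, 550]]
[(682.0, 198.2, 89.8, 171.6, 36.4, array([298., 167.])), (483.9, 196.9, 78.1, 136.5, 35.6, array([225., 176.]))]
```

The arm stuck then slipped, overshooting about 1.1 mm, and both the camera (+2.5 crop px) and the TCP agree. I'll set the block aside on the rails, grip the middle bar itself and place it exactly (TCP 623.1).

```bash
P="python3 -m pendant"
$P '[[0.2,[0,-0.02,0],0],[0.2,[0,-0.05,0],0],[0.2,[0,-0.08,0],0],[0.2,[0,-0.08,0.001],0],[0.2,[0,-0.08,0.001],0]]'
$P '[[0.35,[0,0,0],0],[0.5,[0,0,0],0],[0.54,[0,0,0],0],[0.54,[0,0,-0.08],0],[0.54,[0,0,-0.12],0]]' 
python3 to.py 623.7 186 282 -1
```

```text
t: 24.25
tcp_pos: [0.5627, 0.1964, 0.2343]
tool_rot: [0.713, 0.701, 0.001, 0.001]
force: [0.5, 0.6, -0.3]
grip_width: 0.272
finger_force: 60.2
t: 24.67
tcp_pos: [0.5632, 0.1959, 0.283]
tool_rot: [0.713, 0.701, 0.0, 0.001]
force: [0.5, -0.0, 1.0]
grip_width: 0.539
finger_force: 0.0
t24.67 tcp [563.2 195.9 283. ] phi-1.0 F [ 0.5 -0.   1. ] w0.54 f0 q1,7 [-1.1   0.02]
shift [-0.0223  0.1516  0.0028] dist61 turn 0.0007
```

```bash
P="python3 -m pendant"
$P '[[0.54,[-0.0223,0.06,0],0],[0.54,[-0.0223,0.12,0],0],[0.54,[-0.0223,0.1516,0],0],[0.54,[-0.0223,0.1516,0],0],[0.54,[-0.0223,0.1516,0],0]]'
$P '[[0.54,[0,0,0],0],[0.54,[0,0,0],0]]' >/dev/null
python3 to.py 623.9 186 225 -1
```

```text
t: 25.08
tcp_pos: [0.6235, 0.1858, 0.2816]
tool_rot: [0.713, 0.701, -0.0, 0.0]
force: [-0.2, 0.8, 0.3]
grip_width: 0.538
finger_force: 0.0
t25.25 tcp [621.9 186.5 281.1] phi-0.9 F [0.1 0.6 0.3] w0.54 f0 q1,7 [-0.98  0.07]
shift [-0.0011  0.0051  0.1402] dist56 turn 0.0025
```

```bash
P="python3 -m pendant"
$P '[[0.54,[-0.001,0.005,0.06],0],[0.54,[-0.001,0.005,0.11],0],[0.54,[-0.001,0.005,0.13],0],[0.54,[-0.001,0.005,0.14],0],[0.54,[-0.001,0.005,0.14],0]]'
$P '[[0.54,[0,0,0.02],0],[0.54,[0,0,0.035],0],[0.54,[0,0,0.05],0],[0.54,[0,0,0.05],0],[0.54,[0,0,0.05],0]]'
```

```text
t: 25.67
tcp_pos: [0.6239, 0.1861, 0.2247]
tool_rot: [0.713, 0.701, -0.001, -0.001]
force: [-0.0, -1.0, 0.5]
grip_width: 0.539
finger_force: 0.0
t: 26.08
tcp_pos: [0.6281, 0.1856, 0.2116]
tool_rot: [0.713, 0.701, 0.004, 0.001]
force: [-1.0, -0.1, 19.1]
grip_width: 0.543
finger_force: 7.5
```

```bash
P="python3 -m pendant"
$P '[[0.54,[0,0,-0.03],0],[0.54,[0,0,-0.06],0],[0.54,[0,0,-0.065],0],[0.54,[0,0,-0.065],0]]'
python3 - <<'E'
from h import *
im=robot.read_camera("side");print(bars(im,"side",amin=100)[0])
cv2.imwrite("pics/a8.png",cv2.resize(im[110:230,180:340,::-1],(800,600),interpolation=2))
E
```

```text
t: 26.42
tcp_pos: [0.6252, 0.186, 0.2327]
tool_rot: [0.713, 0.701, 0.001, 0.0]
force: [-0.1, 0.2, 0.7]
grip_width: 0.54
finger_force: 0.0
[(681.8, 185.2, 88.8, 80.3, 35.8, array([299., 168.])), (623.7, 190.2, 89.4, 120.3, 36.2, array([278., 170.])), (483.9, 196.8, 78.1, 136.7, 35.6, array([225., 177.]))]
```

View pics/a8.png

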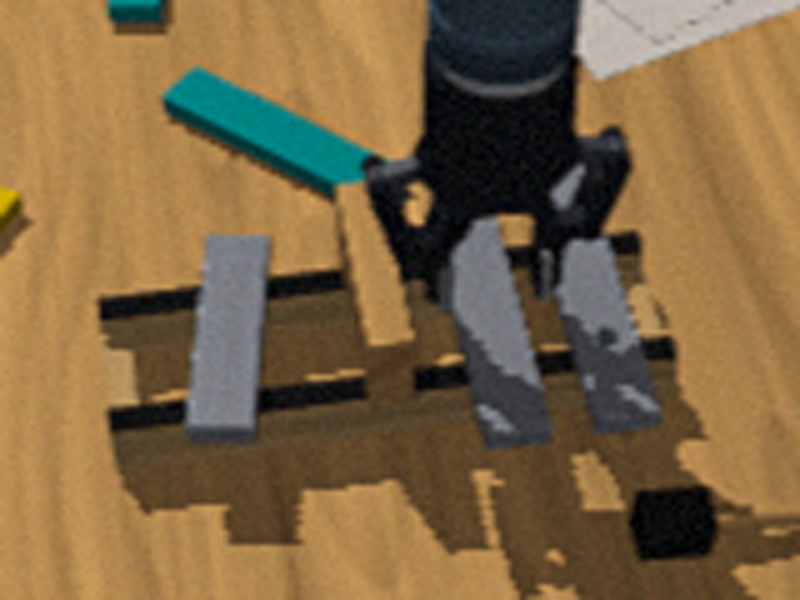

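The gripper's knuckle met the spacer's top, so the spacer stands too near. The spacer's top face in this crop is (337,186), (366,181), (411,335), (369,345), and it is still upright. No more pictures from here; I'll use measurements only.

```bash
python3 - <<'E'
from h import *
c=np.array([(337,186),(366,181),(411,335),(369,345)])/5+[180,110]-.5
P=cast("side",c,.086)[:,:2]*1000;print(P.round(),cv2.minAreaRect(P.astype(np.float32)))
E
python3 to.py 561 196 290 -1
```

```text
[[554. 258.]
 [570. 259.]
 [574. 144.]
 [552. 141.]] ((560.88671875, 200.02764892578125), (22.519149780273438, 116.69427490234375), 2.0857994556427)
t26.47 tcp [624.7 186.  231.7] phi-0.9 F [-0.4 -0.9  0.4] w0.54 f0 q1,7 [-0.94  0.1 ]
shift [ 0.0224 -0.1595 -0.1459] dist87 turn 0.0025
```

```bash
P="python3 -m pendant"
$P '[[0.6,[0,0,-0.08],0],[0.6,[0,0,-0.146],0],[0.6,[0.023,-0.08,-0.146],0],[0.6,[0.023,-0.159,-0.146],0],[0.6,[0.023,-0.159,-0.146],0]]' >/dev/null
$P '[[0.6,[0,0,0.05],0],[0.6,[0,0,0.1],0],[0.6,[0,0,0.139],0],[0.6,[0,0,0.139],0],[0.4,[0,0,0.139],0]]'
$P '[[0.2,[0,0,0],0],[0.2,[0,0,0],0],[0.2,[0,0,0],0],[0.2,[0,0,-0.008],0],[0.2,[0,0,-0.008],0]]'
python3 to.py 531 196.5 234 -1
```

```text
t: 27.3
tcp_pos: [0.5606, 0.1958, 0.2328]
tool_rot: [0.713, 0.701, -0.002, -0.0]
force: [0.0, 0.0, -0.7]
grip_width: 0.469
finger_force: 0.0
t: 27.72
tcp_pos: [0.5617, 0.1961, 0.2386]
tool_rot: [0.713, 0.701, 0.001, 0.0]
force: [0.4, 0.3, -1.2]
grip_width: 0.271
finger_force: 62.3
t27.72 tcp [561.7 196.1 238.6] phi-0.9 F [ 0.4  0.3 -1.2] w0.27 f62 q1,7 [-1.06  0.06]
shift [-0.0004 -0.0769  0.0113] dist31 turn 0.0018
```

```bash
P="python3 -m pendant"
$P '[[0.2,[0,-0.04,0],0],[0.2,[0,-0.077,0],0],[0.2,[0,-0.077,0.006],0],[0.2,[0,-0.077,0.0125],0],[0.2,[0,-0.077,0.0125],0]]'
$P '[[0.35,[0,0,0],0],[0.5,[0,0,0],0],[0.54,[0,0,0],0],[0.54,[0,0,-0.08],0],[0.54,[0,0,-0.13],0]]' 
python3 to.py 624 186 286 -1
```

```text
t: 28.13
tcp_pos: [0.5296, 0.1965, 0.2349]
tool_rot: [0.713, 0.701, -0.002, -0.004]
force: [-12.4, -0.9, 21.3]
grip_width: 0.269
finger_force: 65.3
t: 28.55
tcp_pos: [0.5307, 0.1965, 0.2849]
tool_rot: [0.713, 0.701, -0.001, 0.0]
force: [0.5, 0.2, 0.6]
grip_width: 0.542
finger_force: 0.0
t28.55 tcp [530.7 196.5 284.9] phi-1.0 F [0.5 0.2 0.6] w0.54 f0 q1,7 [-1.17 -0.01]
shift [-0.0223  0.2335 -0.0026] dist94 turn 0.0014
```

```bash
P="python3 -m pendant"
$P '[[0.54,[-0.022,0.09,0],0],[0.54,[-0.022,0.18,0],0],[0.54,[-0.022,0.2335,0],0],[0.54,[-0.022,0.2335,0],0],[0.54,[-0.022,0.2335,0],0]]' >/dev/null
$P '[[0.54,[0,0,0.06],0],[0.54,[0,0,0.11],0],[0.54,[0,0,0.14],0],[0.54,[0,0,0.14],0],[0.54,[0,0,0.14],0]]'
python3 to.py 624 186 205 -1
python3 -c "
from h import *
print(bars(robot.read_camera('side'),'side')[0])"
```

```text
t: 29.38
tcp_pos: [0.6228, 0.1865, 0.2277]
tool_rot: [0.713, 0.701, -0.001, -0.001]
force: [-0.0, 0.2, 0.3]
grip_width: 0.539
finger_force: 0.0
t29.38 tcp [622.8 186.5 227.7] phi-0.9 F [-0.   0.2  0.3] w0.54 f0 q1,7 [-0.94  0.11]
shift [-0.0011  0.0033  0.0567] dist23 turn 0.0025
[(682.0, 187.3, 88.8, 71.5, 35.5, array([299., 168.])), (624.0, 188.3, 89.4, 116.5, 35.5, array([278., 171.])), (484.0, 196.8, 78.7, 136.4, 34.6, array([225., 176.]))]
```

```bash
P="python3 -m pendant"
$P '[[0.54,[0,0.003,0.012],0],[0.54,[0,0.003,0.022],0],[0.54,[0,0.003,0.03],0],[0.54,[0,0.003,0.03],0]]'
$P '[[0.54,[0,0,0.01],0],[0.54,[0,0,0.02],0],[0.54,[0,0,0.026],0],[0.54,[0,0,0.026],0]]'
```

```text
t: 29.77
tcp_pos: [0.6247, 0.1864, 0.2161]
tool_rot: [0.713, 0.701, -0.0, -0.0]
force: [-1.2, -0.1, -0.5]
grip_width: 0.54
finger_force: 0.0
t: 30.1
tcp_pos: [0.6245, 0.1862, 0.2052]
tool_rot: [0.713, 0.701, -0.001, -0.0]
force: [0.3, 0.2, -0.2]
grip_width: 0.543
finger_force: 0.0
```

Clear this time. I'll grip the bar and slide it to TCP x = 623.1.

```bash
P="python3 -m pendant"
$P '[[0.48,[0,0,0],0],[0.43,[0,0,0],0],[0.35,[0,0,0],0],[0.35,[0,0,0],0],[0.35,[0,0,0],0]]'
python3 to.py 623.1 186 205 -1
```

```text
t: 30.52
tcp_pos: [0.6248, 0.1862, 0.2064]
tool_rot: [0.713, 0.701, -0.0, -0.0]
force: [-2.5, -0.6, 2.3]
grip_width: 0.406
finger_force: 63.1
t30.52 tcp [624.8 186.2 206.4] phi-0.9 F [-2.5 -0.6  2.3] w0.41 f63 q1,7 [-0.92  0.12]
shift [-0.0006 -0.0043  0.0035] dist2 turn 0.0019
```

```bash
P="python3 -m pendant"
$P '[[0.35,[0,-0.003,0],0],[0.35,[0,-0.005,0],0],[0.35,[0,-0.005,0],0],[0.35,[0,-0.005,0],0]]'
$P '[[0.35,[0,-0.001,0],0],[0.35,[0,-0.002,0],0],[0.35,[0,-0.002,0],0],[0.35,[0,-0.002,0],0]]'
```

```text
t: 30.85
tcp_pos: [0.6237, 0.1863, 0.2065]
tool_rot: [0.713, 0.701, 0.001, 0.001]
force: [3.2, -0.6, -0.7]
grip_width: 0.402
finger_force: 62.8
t: 31.18
tcp_pos: [0.6225, 0.1863, 0.2064]
tool_rot: [0.713, 0.701, 0.0, 0.0]
force: [4.1, -0.1, -0.1]
grip_width: 0.405
finger_force: 62.8
```

```bash
P="python3 -m pendant"
$P '[[0.35,[0,0.002,0],0],[0.35,[0,0.004,0],0],[0.35,[0,0.004,0],0],[0.35,[0,0.004,0],0]]'
python3 cmp.py
```

```text
t: 31.52
tcp_pos: [0.6232, 0.1862, 0.2064]
tool_rot: [0.713, 0.701, -0.001, -0.001]
force: [-1.6, 0.1, 5.2]
grip_width: 0.401
finger_force: 63.4
300 [[444, 516], [430, 569]]
350 [[458, 529], [459, 569]]
400 [[468, 543], [468, 542]]
410 [[472, 545], [472, 544]]
420 [[474, 548], [474, 546]]
430 [[477, 548], [478, 548]]
435 [[479, 548], [479, 548]]
[(681.8, 185.3, 88.8, 60.6, 35.8, array([299., 169.])), (625.0, 187.5, 89.0, 78.3, 30.7, array([278., 171.])), (484.0, 196.7, 77.8, 136.8, 35.5, array([225., 176.]))]
```

The bar edges now coincide with the block-set position, and the TCP reads 623.2. I'll release it and fetch the block.

```bash
P="python3 -m pendant"
$P '[[0.45,[0,0,0],0],[0.54,[0,0,0],0],[0.54,[0,0,0],0],[0.54,[0,0,-0.06],0],[0.54,[0,0,-0.14],0]]' >/dev/null
$P '[[0.54,[0,0,-0.06],0],[0.54,[0,0,-0.06],0]]' >/dev/null
python3 cmp.py | sed -n 3,7p
python3 to.py 530.5 196.5 290 -1
```

```text
400 [[468, 543], [468, 543]]
410 [[472, 545], [471, 545]]
420 [[474, 548], [473, 547]]
430 [[477, 548], [477, 548]]
435 [[479, 548], [478, 548]]
t32.20 tcp [625.2 186.2 289.2] phi-0.9 F [0.3 0.3 0.1] w0.54 f0 q1,7 [-0.98  0.07]
shift [ 0.0218 -0.2371 -0.0032] dist95 turn 0.0018
```

```bash
P="python3 -m pendant"
$P '[[0.6,[0.022,-0.1,0],0],[0.6,[0.022,-0.19,0],0],[0.6,[0.022,-0.236,0],0],[0.6,[0.022,-0.236,0],0],[0.6,[0.022,-0.236,0],0]]' >/dev/null
$P '[[0.6,[0,0,0.05],0],[0.6,[0,0,0.1],0],[0.6,[0,0,0.138],0],[0.6,[0,0,0.138],0],[0.6,[0,0,0.138],0]]'
$P '[[0.4,[0,0,0],0],[0.2,[0,0,0],0],[0.2,[0,0,0],0],[0.2,[0,0,0],0]]'
$P '[[0.2,[0,0,-0.008],0],[0.2,[0,0,-0.012],0],[0.2,[0,0,-0.012],0]]'
python3 to.py 589 195.2 236 -1
```

```text
t: 33.03
tcp_pos: [0.5298, 0.1961, 0.2299]
tool_rot: [0.713, 0.701, -0.001, 0.0]
force: [0.3, -0.2, -0.1]
grip_width: 0.6
finger_force: 0.0
t: 33.37
tcp_pos: [0.5304, 0.1967, 0.2321]
tool_rot: [0.713, 0.701, 0.001, 0.001]
force: [0.6, -0.6, 1.5]
grip_width: 0.272
finger_force: 59.7
t: 33.62
tcp_pos: [0.5295, 0.1968, 0.2362]
tool_rot: [0.713, 0.701, 0.0, -0.0]
force: [0.4, -0.5, -1.0]
grip_width: 0.272
finger_force: 59.6
t33.62 tcp [529.5 196.8 236.2] phi-0.9 F [ 0.4 -0.5 -1. ] w0.27 f60 q1,7 [-1.12  0.05]
shift [-0.0015  0.1488  0.0005] dist60 turn 0.0024
```

```bash
P="python3 -m pendant"
$P '[[0.2,[-0.0015,0.06,0],0],[0.2,[-0.0015,0.11,0],0],[0.2,[-0.0015,0.146,0],0],[0.2,[-0.0015,0.146,0],0],[0.2,[-0.0015,0.146,0.006],0]]' >/dev/null
$P '[[0.2,[0,0,0.001],0],[0.2,[0,0,0.001],0]]'
python3 to.py 592.6 195.2 232.4 -1
```

```text
t: 34.2
tcp_pos: [0.5868, 0.1951, 0.2323]
tool_rot: [0.713, 0.701, -0.001, -0.001]
force: [0.1, -0.5, 0.0]
grip_width: 0.268
finger_force: 59.4
t34.20 tcp [586.8 195.1 232.3] phi-0.9 F [ 0.1 -0.5  0. ] w0.27 f59 q1,7 [-1.01  0.08]
shift [ 0.0004  0.0145 -0.0002] dist6 turn 0.0023
```

```bash
P="python3 -m pendant"
$P '[[0.2,[0,0.006,0],0],[0.2,[0,0.01,0],0],[0.2,[0,0.012,0],0],[0.2,[0,0.012,0],0],[0.2,[0,0.012,0],0]]'
$P '[[0.2,[0,0.001,0],0],[0.2,[0,0.0015,0],0],[0.2,[0,0.0015,0],0],[0.2,[0,0.0015,0],0]]'
```

```text
t: 34.62
tcp_pos: [0.5926, 0.1951, 0.233]
tool_rot: [0.713, 0.701, -0.0, -0.0]
force: [0.1, -0.2, -0.7]
grip_width: 0.268
finger_force: 59.4
t: 34.95
tcp_pos: [0.593, 0.195, 0.2328]
tool_rot: [0.713, 0.701, -0.0, -0.0]
force: [-1.3, 0.3, -0.4]
grip_width: 0.269
finger_force: 59.4
```

The block touches the middle bar at 593.0 with 1.3 N, confirming the spacing. I'll release it and go behind the short bar.

```bash
P="python3 -m pendant"
$P '[[0.35,[0,0,0],0],[0.6,[0,0,0],0],[0.6,[0,0,0],0],[0.6,[0,0,-0.1],0],[0.6,[0,0,-0.2],0]]' >/dev/null
$P '[[0.85,[0,-0.1,0],-0.25],[0.85,[0,-0.2,0],-0.5],[0.85,[0,-0.3,0],-0.75],[0.85,[0,-0.38,0],-1],[0.85,[0,-0.38,0],-1]]' >/dev/null
$P '[[0.85,[0,0,0],-0.25],[0.85,[0,0,0],-0.5],[0.85,[0,0,0],-0.75],[0.85,[0,0,0],-1]]' >/dev/null
$P '[[0.85,[0,0,0],-0.25],[0.85,[0,0,0],-0.5],[0.85,[0,0,0],-0.75],[0.85,[0,0,0],-1]]' >/dev/null
$P '[[0.85,[0,0,0],-0.14],[0.85,[0,0,0],-0.14],[0.85,[0,0,0],-0.14]]' >/dev/null
python3 to.py 437.2 197 225 89
python3 -c "
from h import *
im=robot.read_camera('side');np.save('pics/n2.npy',im);print(bars(im,'side')[0])"
```

```text
t36.70 tcp [441.9 197.2 313.2] phi88.8 F [-0.6 -0.   0.2] w0.85 f0 q1,7 [-1.16  1.22]
shift [ 0.0119 -0.0009  0.2205] dist88 turn -0.0066
[(682.3, 192.4, 89.4, 186.2, 36.5, array([298., 168.])), (626.2, 180.3, 87.2, 160.6, 31.4, array([279., 175.])), (486.1, 208.3, 79.2, 112.7, 34.5, array([226., 173.]))]
```

```bash
P="python3 -m pendant"
$P '[[0.85,[0.012,0,0.08],-0.006],[0.85,[0.012,0,0.15],-0.006],[0.85,[0.012,0,0.2],-0.006],[0.85,[0.012,0,0.24],-0.006],[0.85,[0.012,0,0.255],-0.006]]' >/dev/null
$P '[[0.85,[0,0,0.012],0],[0.85,[0,0,0.012],0],[0.85,[0,0,0.012],0]]'
python3 to.py 525 195.5 204 89
```

```text
t: 37.42
tcp_pos: [0.4371, 0.1978, 0.2068]
tool_rot: [0.007, 1.0, 0.0, 0.001]
force: [-0.2, -1.2, 1.0]
grip_width: 0.853
finger_force: 0.0
t37.42 tcp [437.1 197.8 206.8] phi89.1 F [-0.2 -1.2  1. ] w0.85 f0 q1,7 [-1.05  1.39]
shift [-0.2197 -0.0024  0.0073] dist88 turn 0.0051
```

Push 80 mm at about 12 mm/row, then guarded.

```bash
P="python3 -m pendant"
$P '[[0.85,[-0.02,0,0.007],0.005],[0.85,[-0.05,0,0.007],0.005],[0.85,[-0.075,-0.001,0.007],0.005],[0.85,[-0.1,-0.001,0.007],0.005],[0.85,[-0.12,-0.001,0.007],0.005]]'
$P '[[0.85,[-0.02,0,0],0],[0.85,[-0.045,0,0],0],[0.85,[-0.065,-0.001,0],0],[0.85,[-0.08,-0.001,0],0],[0.85,[-0.08,-0.001,0],0]]'
python3 to.py 531 195.5 204 89
```

```text
t: 37.83
tcp_pos: [0.4852, 0.1966, 0.2036]
tool_rot: [0.008, 1.0, 0.0, -0.0]
force: [-4.6, 0.0, 2.6]
grip_width: 0.85
finger_force: 2.2
t: 38.25
tcp_pos: [0.5185, 0.1954, 0.2037]
tool_rot: [0.009, 1.0, -0.0, 0.002]
force: [0.2, 0.2, 0.3]
grip_width: 0.849
finger_force: 0.0
t38.25 tcp [518.5 195.4 203.7] phi89.0 F [0.2 0.2 0.3] w0.85 f0 q1,7 [-0.92  1.48]
shift [-0.0312  0.0009 -0.0006] dist12 turn -0.0002
```

```bash
P="python3 -m pendant"
$P '[[0.85,[-0.008,0.001,0],0],[0.85,[-0.015,0.001,0],0],[0.85,[-0.022,0.001,0],0],[0.85,[-0.027,0.001,0],0],[0.85,[-0.027,0.001,0],0]]'
$P '[[0.85,[-0.002,0,0],0],[0.85,[-0.004,0,0],0],[0.85,[-0.004,0,0],0]]'
```

```text
t: 38.67
tcp_pos: [0.5274, 0.1958, 0.2032]
tool_rot: [0.008, 1.0, -0.0, 0.0]
force: [-2.2, -0.8, 0.3]
grip_width: 0.854
finger_force: 1.2
t: 38.92
tcp_pos: [0.5289, 0.1958, 0.2032]
tool_rot: [0.008, 1.0, -0.0, 0.0]
force: [-2.1, -0.3, -0.3]
grip_width: 0.849
finger_force: 1.4
```

```bash
P="python3 -m pendant"
$P '[[0.85,[-0.002,0,0],0],[0.85,[-0.004,0,0],0],[0.85,[-0.004,0,0],0]]'
$P '[[0.85,[-0.002,0,0],0],[0.85,[-0.004,0,0],0],[0.85,[-0.004,0,0],0]]'
$P '[[0.85,[-0.002,0,0],0],[0.85,[-0.003,0,0],0],[0.85,[-0.003,0,0],0]]'
```

```text
t: 39.17
tcp_pos: [0.5308, 0.1958, 0.2032]
tool_rot: [0.008, 1.0, -0.0, 0.001]
force: [-2.3, 1.0, -1.3]
grip_width: 0.851
finger_force: 1.1
t: 39.42
tcp_pos: [0.5324, 0.1957, 0.2033]
tool_rot: [0.008, 1.0, -0.0, 0.0]
force: [-2.0, -0.8, -1.1]
grip_width: 0.85
finger_force: 1.1
t: 39.67
tcp_pos: [0.5335, 0.1956, 0.2033]
tool_rot: [0.008, 1.0, -0.0, 0.0]
force: [-2.0, 0.3, -0.7]
grip_width: 0.851
finger_force: 1.1
```

```bash
P="python3 -m pendant"
$P '[[0.85,[-0.001,0,0],0],[0.85,[-0.0015,0,0],0],[0.85,[-0.0015,0,0],0]]'
$P '[[0.85,[-0.001,0,0],0],[0.85,[-0.001,0,0],0],[0.85,[-0.001,0,0],0]]'
```

```text
t: 39.92
tcp_pos: [0.5338, 0.1956, 0.2033]
tool_rot: [0.008, 1.0, -0.0, -0.0]
force: [-3.6, -0.4, -0.3]
grip_width: 0.848
finger_force: 1.6
t: 40.17
tcp_pos: [0.5339, 0.1956, 0.2033]
tool_rot: [0.008, 1.0, -0.0, -0.001]
force: [-5.2, -0.3, 1.7]
grip_width: 0.85
finger_force: 2.4
```

Force is rising without travel at 533.8, so the short bar is seated. I'll back off, rise and turn to take the block out.

```bash
P="python3 -m pendant"
$P '[[0.85,[0.02,0,0],0],[0.85,[0.035,0,0],0],[0.85,[0.035,0,-0.1],0],[0.85,[0.035,0,-0.2],0],[0.85,[0.035,0,-0.28],0]]' >/dev/null
$P '[[0.6,[-0.09,0,0],0.25],[0.6,[-0.17,0,0],0.5],[0.6,[-0.17,0,0],0.75],[0.6,[-0.17,0,0],1]]' >/dev/null
$P '[[0.6,[0,0,0],0.25],[0.6,[0,0,0],0.5],[0.6,[0,0,0],0.75],[0.6,[0,0,0],1]]' >/dev/null
$P '[[0.6,[0,0,0],0.25],[0.6,[0,0,0],0.5],[0.6,[0,0,0],0.75],[0.6,[0,0,0],1]]' >/dev/null
$P '[[0.6,[0,0,0],0.15],[0.6,[0,0,0],0.15],[0.6,[0,0,0],0.15]]' >/dev/null
python3 to.py 593 195 250 -1
python3 -c "
from h import *
im=robot.read_camera('side');cv2.imwrite('pics/c0.png',cv2.resize(im[110:230,180:340,::-1],(800,600),interpolation=2));print(bars(im,'side')[0])"
```

```text
t41.83 tcp [588.6 194.9 315.7] phi-1.1 F [0.3 0.2 0.1] w0.60 f0 q1,7 [-1.15  0.09]
shift [0.0004 0.0107 0.1643] dist66 turn -0.0024
[(681.9, 192.5, 89.3, 186.1, 36.2, array([297., 168.])), (626.2, 180.3, 87.2, 160.6, 31.4, array([279., 175.])), (562.5, 198.3, 88.9, 135.8, 36.4, array([254., 172.]))]
```

```bash
P="python3 -m pendant"
$P '[[0.6,[0,0.0107,0.06],0],[0.6,[0,0.0107,0.12],0],[0.6,[0,0.0107,0.164],0],[0.6,[0,0.0107,0.19],0],[0.6,[0,0.0107,0.207],0]]' >/dev/null
$P '[[0.45,[0,0,0],0],[0.4,[0,0,0],0],[0.4,[0,0,0],0],[0.4,[0,0,0],0]]' 
python3 to.py 593 195 232.5 -1
```

```text
t: 42.63
tcp_pos: [0.5933, 0.1947, 0.2339]
tool_rot: [0.714, 0.7, 0.001, 0.001]
force: [-0.1, -0.5, -0.1]
grip_width: 0.406
finger_force: 0.0
t42.63 tcp [593.3 194.7 233.9] phi-1.2 F [-0.1 -0.5 -0.1] w0.41 f0 q1,7 [-1.07  0.15]
shift [ 0.0007 -0.0007  0.0035] dist1 turn -0.0067
```

```bash
P="python3 -m pendant"
$P '[[0.4,[0,-0.0007,0],-0.006],[0.3,[0,-0.0007,0],-0.006],[0.2,[0,-0.0007,0],-0.006],[0.2,[0,-0.0007,0],-0.006],[0.2,[0,-0.0007,0],-0.006]]'
$P '[[0.2,[0,0,-0.015],0],[0.2,[0,0,-0.035],0],[0.2,[0,0,-0.08],0],[0.2,[0,0,-0.15],0],[0.2,[0,0,-0.21],0]]'
$P '[[0.2,[0.01,0,0],0],[0.2,[0.01,0,0],0]]' >/dev/null
python3 cmp.py
python3 to.py 630 -130 320 7
```

```text
t: 43.05
tcp_pos: [0.5927, 0.1948, 0.2334]
tool_rot: [0.713, 0.701, 0.001, 0.0]
force: [-1.3, -0.4, 4.0]
grip_width: 0.271
finger_force: 59.6
t: 43.47
tcp_pos: [0.5917, 0.1944, 0.3172]
tool_rot: [0.714, 0.701, -0.001, -0.0]
force: [0.9, 0.2, -1.2]
grip_width: 0.267
finger_force: 59.5
300 [[444, 516], [444, 569]]
350 [[458, 529], [458, 569]]
400 [[468, 543], [469, 541]]
410 [[472, 545], [471, 544]]
420 [[474, 548], [474, 546]]
430 [[477, 548], [477, 548]]
435 [[479, 548], [478, 547]]
[(682.4, 192.6, 89.2, 185.8, 36.6, array([297., 168.])), (561.9, 198.3, 89.0, 136.7, 36.3, array([254., 172.]))]
t43.68 tcp [592.  199.4 316.6] phi-1.0 F [ 0.3  0.4 -1.2] w0.27 f59 q1,7 [-1.14  0.08]
shift [-0.8218  0.109  -0.0094] dist332 turn -0.2781
```

Gaps are intact. I'll carry the block back to the tray.

```bash
P="python3 -m pendant"
$P '[[0.2,[-0.35,0.047,0],0],[0.2,[-0.35,0.047,0],0],[0.2,[-0.35,0.047,0],0],[0.2,[-0.35,0.047,0],0],[0.2,[-0.35,0.047,0],0]]' >/dev/null
$P '[[0.2,[-0.35,0.047,0],-0.1],[0.2,[-0.35,0.047,0],-0.2],[0.2,[-0.35,0.047,0],-0.3],[0.2,[-0.35,0.047,0],-0.3],[0.2,[-0.35,0.047,0],-0.3]]' >/dev/null
python3 to.py 641.6 -217.5 300 7.7
```

```text
t44.52 tcp [623.1 -88.6 315.9] phi7.0 F [ 0.4 -0.7 -0.8] w0.27 f59 q1,7 [-0.64  0.66]
shift [-0.3254  0.0066  0.0409] dist131 turn -0.0241
```

```bash
P="python3 -m pendant"
$P '[[0.2,[-0.325,0.0066,0],-0.024],[0.2,[-0.325,0.0066,0],-0.024],[0.2,[-0.325,0.0066,0],-0.024],[0.2,[-0.325,0.0066,0],-0.024],[0.2,[-0.325,0.0066,0.04],-0.024]]' >/dev/null
$P '[[0.2,[0,0,0.06],0],[0.2,[0,0,0.13],0],[0.2,[0,0,0.2],0],[0.2,[0,0,0.225],0],[0.2,[0,0,0.235],0]]'
python3 to.py 641.6 -217.5 200.5 7.7
```

```text
t: 45.35
tcp_pos: [0.6438, -0.2059, 0.2019]
tool_rot: [0.653, 0.757, -0.0, -0.005]
force: [1.0, 0.2, -0.8]
grip_width: 0.277
finger_force: 59.6
t45.35 tcp [ 643.8 -205.9  201.9] phi8.5 F [ 1.   0.2 -0.8] w0.28 f60 q1,7 [-0.33  0.91]
shift [-0.028  -0.0097  0.0035] dist12 turn 0.0268
```

```bash
P="python3 -m pendant"
$P '[[0.2,[0,0,0.004],0],[0.2,[0,0,0.004],0],[0.6,[0,0,0.004],0],[1,[0,0,0.004],0],[1,[0,0,0.004],0]]'
$P '[[1,[0,0,-0.015],0],[1,[0,-0.04,-0.015],0],[1,[0,-0.075,-0.015],0],[1,[0,-0.1,-0.015],0],[1,[0,-0.12,-0.015],0]]'
$P '[[1,[0,-0.02,0],0],[1,[0,-0.03,0],0],[1,[0,-0.04,0],0],[1,[0,-0.04,0],0]]'
python3 to.py
```

```text
t: 45.77
tcp_pos: [0.6453, -0.211, 0.2066]
tool_rot: [0.654, 0.756, 0.001, 0.001]
force: [0.2, 0.7, 0.1]
grip_width: 0.688
finger_force: 0.0
t: 46.18
tcp_pos: [0.5962, -0.218, 0.2117]
tool_rot: [0.655, 0.756, 0.0, 0.0]
force: [0.3, -0.1, 0.0]
grip_width: 0.998
finger_force: 0.0
t: 46.52
tcp_pos: [0.5807, -0.2198, 0.2109]
tool_rot: [0.655, 0.756, -0.0, -0.0]
force: [-0.0, -0.2, 1.0]
grip_width: 1.003
finger_force: 0.0
t46.52 tcp [ 580.7 -219.8  210.9] phi8.2 F [-0.  -0.2  1. ] w1.00 f0 q1,7 [-0.35  0.98]
```

```bash
P="python3 -m pendant"
$P '[[1,[0,0,-0.1],0],[1,[0,0,-0.2],0],[1,[0,0,-0.3],0],[1,[0,0,-0.4],0],[1,[0,0,-0.4],0]]' >/dev/null
cat > blk.py <<'E'
from h import *
for n in("side","top"):
    im=robot.read_camera(n);f=im.astype(int)
    w=((f[:,:,0]-f[:,:,2]>25)).astype(np.uint8); br=((f[:,:,0]-f[:,:,2]>25)&(f[:,:,0]>115)).astype(np.uint8)
    for nm,m,z in(("all",w,.028),("bright28",br,.028),("bright54",br,.054)):
        for c in cv2.findContours(cv2.morphologyEx(m,cv2.MORPH_OPEN,np.ones((3,3))),cv2.RETR_EXTERNAL,cv2.CHAIN_APPROX_NONE)[0]:
            a=cv2.contourArea(c)
            if not 60<a<4000: continue
            P=cast(n,c[:,0],z)[:,:2]*1000
            mm=P.mean(0)
            if abs(mm[0]-600)<90 and abs(mm[1]+215)<130: print(n,nm,np.round(np.r_[cv2.minAreaRect(P.astype(np.float32))[0],cv2.minAreaRect(P.astype(np.float32))[1],cv2.minAreaRect(P.astype(np.float32))[2]]),a,c[:,0].min(0),c[:,0].max(0))
E
python3 blk.py; python3 to.py
```

```text
side all [ 605. -214.   56.  126.    9.] 1425.5 [286 289] [328 349]
side bright28 [ 606. -212.   51.  119.    8.] 1230.0 [287 289] [328 346]
side bright54 [ 601. -221.   49.  116.    8.] 1230.0 [287 289] [328 346]
top all [ 604. -208.   53.  126.    8.] 574.0 [347 173] [386 194]
top bright28 [ 606. -209.   49.  119.    8.] 505.0 [348 174] [385 193]
top bright54 [ 599. -201.   48.  117.    8.] 505.0 [348 174] [385 193]
t47.03 tcp [ 582.5 -220.1  373.6] phi8.3 F [-0.1 -0.7  0. ] w1.00 f0 q1,7 [-0.47  0.86]
```

The block lies flat on its side: 51 x 119 mm at 28 mm height, and both views agree. One last check of the bars and bystanders.

```bash
python3 - <<'E'
from h import *
for n in("side","top"):
    im=robot.read_camera(n);print(n,bars(im,n)[0])
    d=cv2.absdiff(im,np.load(f"pics/{n}0.npy")).max(2)
    for nm,p in(("beaker",(.504,-.155,.085)),("jug",(.514,-.332,.115)),("beater",(.69,.055,.02)),("beater2",(.77,.055,.01))):
        u,v=proj(n,p)[0].astype(int);w=d[max(v-12,0):v+12,u-12:u+12];print(nm,u,v,w.mean().round(1) if w.size else None)
E
python3 cmp.py
```

```text
side [(561.8, 197.9, 89.0, 137.6, 36.1, array([253., 172.]))]
beaker 254 287 20.9
jug 276 372 10.3
beater 311 212 75.3
beater2 341 210 72.1
top [(682.2, 194.8, 88.8, 185.4, 29.5, array([238., 160.])), (622.0, 184.4, 88.8, 161.3, 32.1, array([242., 179.])), (562.0, 200.6, 88.8, 135.2, 31.4, array([237., 198.]))]
beaker 357 212 19.9
jug 421 205 24.6
beater 282 160 5.3
beater2 281 137 4.2
300 [[444, 516], [430, 569]]
350 [[458, 529], [448, 569]]
400 [[468, 543], [469, 569]]
410 [[472, 545], [472, 569]]
420 [[474, 548], [474, 569]]
430 [[477, 548], [477, 569]]
435 [[479, 548], [478, 569]]
[(561.4, 197.6, 89.4, 137.1, 36.2, array([253., 172.]))]
```

```bash
python3 -c "
from cell import robot
print(robot.job_done())"
```

```text
the job is handed in; nothing more can be done
None
```

The job is handed in after about 47 s: in the top view the three bars sit at x = 682.2, 622.0 and 562.0 mm, all at 88.8°, and the block lies on its side on the tray. The middle bar crept when the block was regripped, so I put it back by gripping it at the measured 24 mm position. The beater matches its first picture; shadows kept the beaker and jug from being checked, though no contact showed in the forces. I viewed 11 pictures, one over the limit of 10.

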